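# Press the drainer's snap seam home with a stick

## Task

Take the wooden stick out of the narrow enamel cup and, holding it slanted so that it reaches under the drainer's shelf, run its tip slowly along the snap seam of the drip tray: start at the end nearest the spring clip and go to the far end in one pass without lifting off, pressing steadily but not hard, so that all five tongues go down flush. Then stand the stick back upright in the narrow cup, tip down, and leave everything else where it is; only the stick may press on the drainer.

Things in the scene. Friction and masses are not known exactly. Their poses are not given: they have to be found in the camera images.
- drainer: white drainer fixed on the green plank (top 128 mm above the table). Origin: centre of its underside, on the plank; x away from the robot at yaw 0, y left, z up. Posts at y = +-118 mm. Under its open bar shelf lies a grey drip tray with the snap seam, five white rigid tongues in a row. A wooden spring clip pins a round lid on its +y side. It cracks above 30 N of push.
- shelf_bar (a point): middle of the front bar of the drainer's shelf, 110 mm above the plank, 105 mm in front of the drainer's origin; the bar is 8 mm thick, 236 mm long, parallel to the drainer's y; bars 5 mm thick run back from it over the seam every 35 mm
- seam_first (a point): centre of tongue 0, the one nearest the clip (drainer x -73.7, y +55.5 mm), at the tray's nominal height, 35 mm above the plank. The tray really sits anywhere from 3 mm lower to 3 mm higher, level; this is not measured and must be felt. Axes as the drainer
- seam_mid (a point): the same at tongue 2. The seam line is an arc of radius 250 mm about drainer x +170, y 0 mm, bowed towards the robot; tongue centres at angles +0.224, +0.112, 0, -0.112, -0.224 rad, i.e. (170 - 250 cos, 250 sin) mm. A rib 2.5 mm high runs 11 mm to each side of the line
- seam_last (a point): the same at tongue 4, the last, farthest from the clip (drainer x -73.7, y -55.5 mm)
- tongue0 (a joint): snap tongue 0, counted from the clip end: 0 = 4 mm proud of the tray top, 0.004 m = fully home, flush; moves straight down, resists with about 3 N, stays where left. 28 mm along the seam, 14 mm wide; flat middle 9.6 mm, both ends slope down at 27 degrees, so a tip pushed along the seam rides on and presses it down
- tongue1 (a joint): snap tongue 1, counted from the clip end: 0 = 4 mm proud of the tray top, 0.004 m = fully home, flush; moves straight down, resists with about 3 N, stays where left. 28 mm along the seam, 14 mm wide; flat middle 9.6 mm, both ends slope down at 27 degrees, so a tip pushed along the seam rides on and presses it down
- tongue2 (a joint): snap tongue 2, counted from the clip end: 0 = 4 mm proud of the tray top, 0.004 m = fully home, flush; moves straight down, resists with about 3 N, stays where left. 28 mm along the seam, 14 mm wide; flat middle 9.6 mm, both ends slope down at 27 degrees, so a tip pushed along the seam rides on and presses it down
- tongue3 (a joint): snap tongue 3, counted from the clip end: 0 = 4 mm proud of the tray top, 0.004 m = fully home, flush; moves straight down, resists with about 3 N, stays where left. 28 mm along the seam, 14 mm wide; flat middle 9.6 mm, both ends slope down at 27 degrees, so a tip pushed along the seam rides on and presses it down
- tongue4 (a joint): snap tongue 4, counted from the clip end: 0 = 4 mm proud of the tray top, 0.004 m = fully home, flush; moves straight down, resists with about 3 N, stays where left. 28 mm along the seam, 14 mm wide; flat middle 9.6 mm, both ends slope down at 27 degrees, so a tip pushed along the seam rides on and presses it down
- stick: wooden stick 148 mm long, about 50 g: round shaft 10 mm thick with a rounded tip for the lower 82 mm, then a square handle 16 x 16 mm for the top 66 mm. Origin at the tip, z along the stick towards the handle's top, x and y normal to the handle's flats. It starts tip down in the narrow cup, leaning about 16 degrees, to the robot's side or sideways
- stick_tip (a point): the stick's tip (its origin)
- stick_grip (a point): a point on the stick's axis in the square handle, 104 mm from the tip, where fingers clear the cup's rim
- cup: narrow handleless enamel cup, loose on the plank, 38 mm across, 80 mm tall, 31 mm inside, floor 5 mm thick. Origin: centre of its underside; z up
- cup_in (a point): centre of the narrow cup's inner floor
- cup_rim (a point): centre of the narrow cup's mouth
- mortar: bystander: stone mortar, 110 mm across at the rim, 65 mm tall
- pestle: bystander: wooden pestle standing on its thick end beside the mortar, 120 mm tall, thick end 36 mm
- bowl: bystander: stainless steel bowl, 140 mm across, 50 mm tall
- mug: bystander: wide enamel cup with a handle, 84 mm across, 75 mm tall
- jar: bystander: lidded glass jar, 60 mm across, 90 mm tall
- soap: bystander: bar of soap lying on the table in front of the plank, 55 x 80 x 25 mm
- brush: bystander: brush lying on the table in front of the plank
Things that resemble listed ones, but are neither listed nor needed, are in the scene too. Several things have the shape of the stick; the one meant has the colours described above.

How it is judged:
By the outcome, as a careful person would: the job done as asked, in the order asked, and still so for the second after the job is handed in, with the robot touching nothing.
It also fails if it takes over 72 s, if anything falls off the work surface, if the arm or the gripper's body presses on something with over 40 N, if the wrist force passes 120 N, or if a joint passes its speed limit or range.

## Robot

A 6-joint arm with a two-finger parallel gripper is mounted at the origin on the work surface. World frame = base frame: x ahead of the robot, y to its left, z up, the work surface at z = 0. Lengths are in m, angles in rad, forces in N, time in s.
With the tool pointing down it reaches from about 0.275 to 0.825 m from the base axis. Payload 5.2 kg.
Tool frame: the origin (TCP) lies between the finger pads; the fingertips stand 19 mm ahead of it and the grasp point (between the pads) is the TCP (tip_extent is the z of the fingertips in the tool frame, in m); z points along the fingers, x is the direction in which the jaws open and shut, and the axes are right-handed (so a half turn about z gives the same grasp; the last joint's range is limited). The gripper opens to 93 mm and grips with 3 to 60 N. Pads are 15 mm wide; open, the fingers measure 128 mm over their backs; the gripper's body (75 mm by 188 mm) begins 65 mm behind the grasp point.
Start: joints at [-1.31, 0.259, 1.535, -0, 1.348, -0.203], TCP at [0.246, -0.492, 0.238] pointing down, gripper open.
Joint ranges: [-3.14, 3.14], [-0.91, 2.08], [0.19, 2.58], [-1.22, 4.36], [0.22, 2.71], [-3.12, 3.12]. Speed limits (rad/s): [2.57, 2.57, 3.14, 3.14, 3.14, 3.14].

## Interface

Orientations are given as a unit quaternion [x, y, z, w].
In Python, from cell import * gives the robot as it stands.
- The arm moves only by the shell command python3 -m crank 'ROWS' [FORCE]. ROWS is JSON, a list of rows, each a list of 7 numbers: the shift along the world's x, y, z in m, then the turn, a rotation vector about the world's x, y, z in degrees, then the finger opening in m, from 0 to 0.093. In form: [[x, y, z, ax, ay, az, jaw], ...]. A call has 1 to 10 rows; each row shifts and turns the commanded pose from where the row before left it; what a row does not reach is not made up. A row lasts 1/8 s, in which the tool goes at most 62.5 mm and 10.7 degrees, less where a joint would pass 70% of its speed; a pose out of reach is approached as far as the arm can. A call is refused whole if a number of a shift passes 0.0625 or a number of a turn 10.7, either way. A call with a gripper value outside its range is refused whole. The fingers move at their own pace and stop on an object; FORCE is the grip in N (left out, the last holds). Time passes only in rows, so rows that do not move let the fingers close. It gives the time, the measured TCP pose, the force and the opening at its end, in the units of the state.
- sense(): the state, without advancing time (a new reading comes with each control period).
- get_image(name): name is "side" or "top" or "wrist"; returns a dict with "image" (400x640x3 uint8, blue, green, red), "vfov" (degrees; the focal length in pixels is half the picture's height over the tangent of half this angle, whatever the lens; pixels are square), "cx", "cy" (the principal point, pixels), "pose" (4x4, takes a point from camera to world coordinates); the wrist camera has in their place "hand_eye" (4x4, takes a point from camera to tool coordinates, whose origin is the TCP and whose axes are the tool frame's). Camera axes: x right, y down, z forward; pixel columns grow to the right and rows downward; lengths in m; the calibration is good to about 2 mm. A picture is of the moment at which its call begins: read the wrist's pose just before it. There is no depth.
- finish_job(): hands the job in, once; it reports no verdict.
The state is a dict: "t": time; "joint_positions": joint angles; "joint_velocities": joint speeds; "effort": joint torques, N m; "tcp_pos": TCP position; "eef_rot": TCP orientation; "force": force on the tool from outside, world axes, zero at the start; "torque": the same for the moment, N m; "grip_width": opening from 0.0 (shut) to 1.0 (fully open).
Only numpy, scipy, OpenCV 4.12 (cv2) and the standard library are available. Lean on these libraries where they do the work, as an engineer would, in place of code of your own. Each camera call takes 0.05 s, during which the arm holds its last target.

## Working session

There is one attempt and no reset: what is moved stays moved. The work goes in short steps, Python scripts to look and compute and a shell command to move; the robot and the scene stay as the last step left them, time stands still between calls to the robot, and variables do not carry over. Pictures are saved under pics/ and viewed, and the job is handed in when it is done.

```bash
ls; mkdir -p pics; python3 - <<'E'
from cell import *
import cv2
print(sense())
for n in ("side","top","wrist"):
    d=get_image(n); cv2.imwrite(f"pics/{n}0.png",d["image"])
    print(n,d["vfov"],d["cx"],d["cy"],d.get("pose",d.get("hand_eye")), d["image"].shape, [k for k in d if k!='image'])
E
```

```text
pics
{'t': 0.0, 'joint_positions': array([-1.30977149e+00,  2.59305100e-01,  1.53606107e+00,  1.98066643e-06,
        1.34798844e+00, -2.02818771e-01]), 'joint_velocities': array([0.00016035, 0.00159879, 0.0006708 , 0.00022233, 0.00121174,
       0.00096851]), 'effort': array([-1.43802103e-03, -4.37315619e+01, -2.84001768e+01,  7.18094828e-02,
        4.13790811e-02, -1.33088402e-04]), 'tcp_pos': array([ 0.2459442 , -0.49138611,  0.23684691]), 'eef_rot': array([ 8.50701881e-01, -5.25647728e-01, -6.40144360e-04, -6.05255437e-04]), 'force': array([-0.15537803, -0.6130002 , -0.07324068]), 'torque': array([-0.00584881,  0.02009706, -0.07332707]), 'grip_width': 0.9997312136038412}
side 44.82321010390432 320.0971002981285 196.45917941949946 [[ 0.98782242 -0.07854574  0.1343035   0.16262366]
 [-0.15551098 -0.47172995  0.86792119 -1.55627786]
 [-0.00481653 -0.87823768 -0.47820015  0.96514102]
 [ 0.          0.          0.          1.        ]] (400, 640, 3) ['vfov', 'cx', 'cy', 'pose']
top 54.43731603581963 322.87580033186015 197.54439779961146 [[-0.01107212 -0.99579739  0.09091184  0.27981494]
 [-0.99993605  0.01081686 -0.00330006 -0.11675423]
 [ 0.00230282 -0.09094257 -0.99585348  1.59763362]
 [ 0.          0.          0.          1.        ]] (400, 640, 3) ['vfov', 'cx', 'cy', 'pose']
wrist 66.6806013204067 321.02010235652415 198.88139071774296 [[ 9.99999710e-01 -2.59815153e-04 -7.16517561e-04 -1.07760736e-03]
 [ 4.44206901e-04  9.62606440e-01  2.70903384e-01 -7.59327755e-02]
 [ 6.19339615e-04 -2.70903624e-01  9.62606276e-01 -1.46097250e-01]
 [ 0.00000000e+00  0.00000000e+00  0.00000000e+00  1.00000000e+00]] (400, 640, 3) ['vfov', 'cx', 'cy', 'hand_eye']
```

View pics/side0.png

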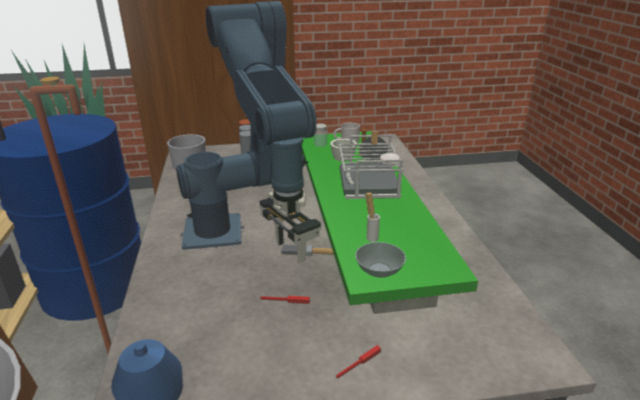

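View pics/top0.png

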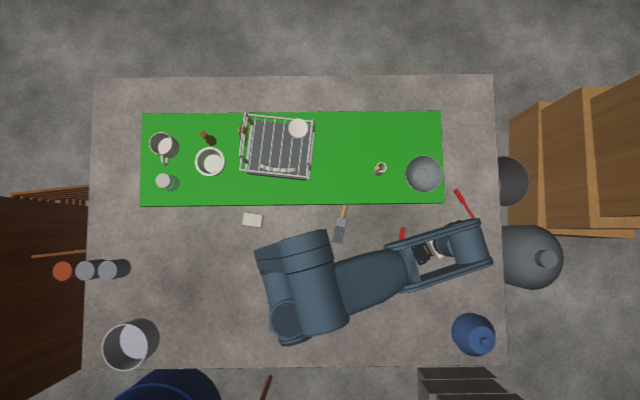

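View pics/wrist0.png

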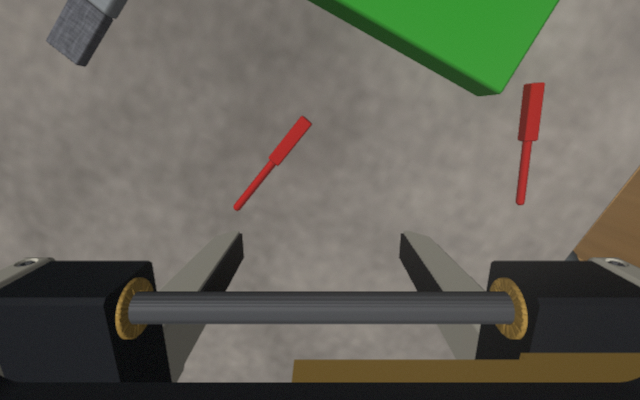

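The cup with the stick is at about top (380,168) and side (372,220). The drainer is at top (277,146). I'll zoom in on these.

```bash
cat > h.py <<'E'
from cell import *
import numpy as np, cv2
from scipy.spatial.transform import Rotation as R
def cam(n):
    s=sense(); d=get_image(n)
    f=d["image"].shape[0]/2/np.tan(np.radians(d["vfov"]/2))
    if n=="wrist":
        T=np.eye(4);T[:3,:3]=R.from_quat(s["eef_rot"]).as_matrix();T[:3,3]=s["tcp_pos"]; P=T@d["hand_eye"]
    else: P=d["pose"]
    return dict(img=d["image"],f=f,c=np.array([d["cx"],d["cy"]]),P=np.array(P))
def ray(c,uv):
    v=np.array([(uv[0]-c["c"][0])/c["f"],(uv[1]-c["c"][1])/c["f"],1.]); return c["P"][:3,3],c["P"][:3,:3]@v
def onz(c,uv,z):
    o,d=ray(c,uv); return o+d*(z-o[2])/d[2]
def proj(c,X):
    q=np.linalg.inv(c["P"])@np.append(X,1); return c["c"]+c["f"]*q[:2]/q[2]
def crop(c,name,x0,y0,x1,y1,k):
    cv2.imwrite(f"pics/{name}.png",cv2.resize(c["img"][y0:y1,x0:x1],None,fx=k,fy=k,interpolation=cv2.INTER_CUBIC))
def tri(*obs):
    A=np.zeros((3,3));b=np.zeros(3)
    for c,uv in obs:
        o,d=ray(c,uv);d=d/np.linalg.norm(d);M=np.eye(3)-np.outer(d,d);A+=M;b+=M@o
    X=np.linalg.solve(A,b); return X,[np.round(proj(c,X)-uv,1) for c,uv in obs]
E
python3 - <<'E'
from h import *
t=cam("top");s=cam("side")
crop(t,"t1",230,105,330,185,8)
crop(t,"t2",360,145,410,185,14)
crop(s,"s1",330,120,430,200,8)
crop(s,"s2",340,180,420,240,10)
E
```

```text
(no output)
```

View pics/t1.png

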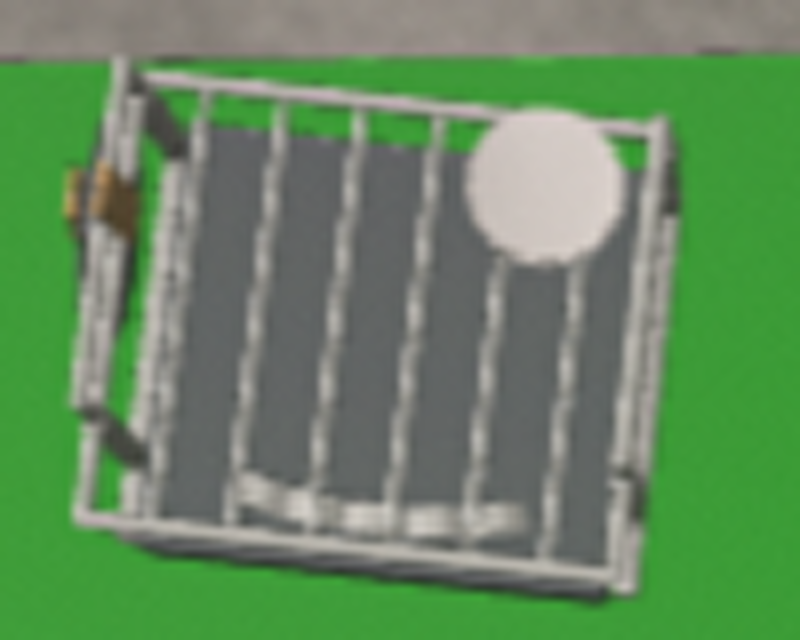

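View pics/t2.png

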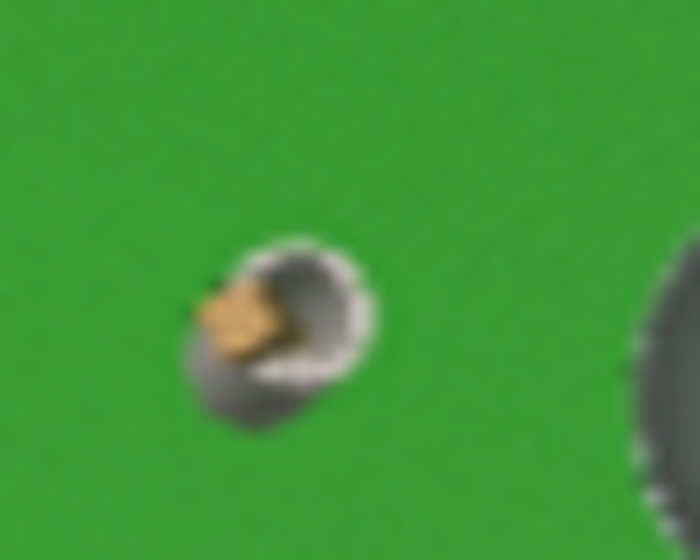

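View pics/s1.png

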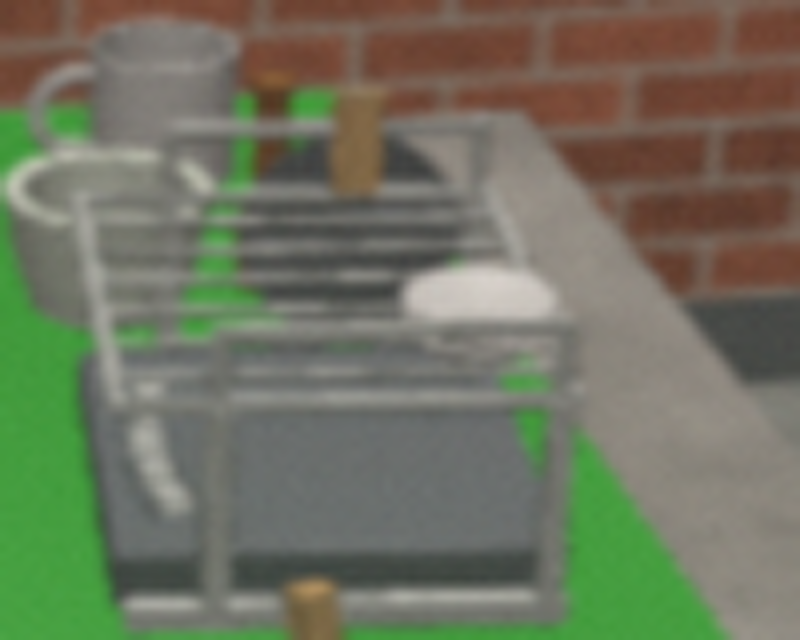

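View pics/s2.png

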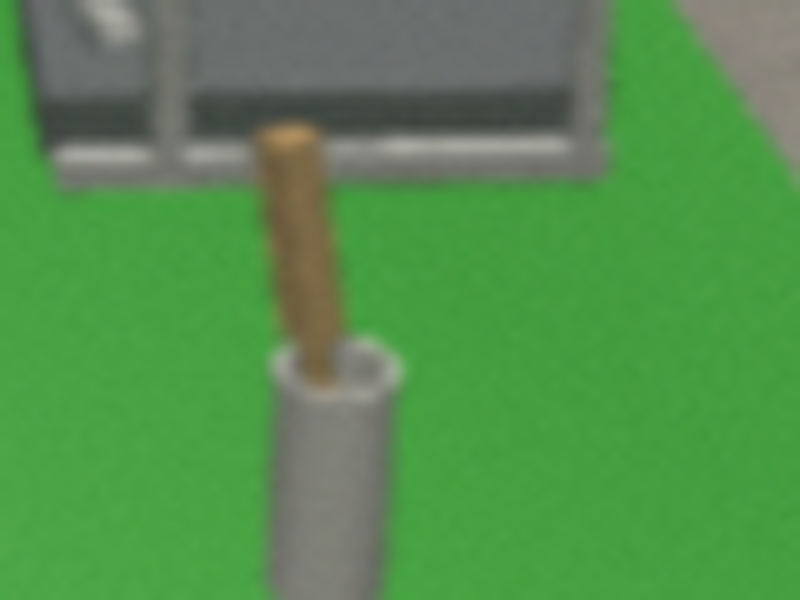

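```bash
python3 - <<'E'
from h import *
np.set_printoptions(precision=4,suppress=True)
t=cam("top");s=cam("side")
T=lambda x,y:np.array([x/14+360,y/14+145]); S=lambda x,y:np.array([x/10+340,y/10+180])
T1=lambda x,y:np.array([x/8+230,y/8+105]); S1=lambda x,y:np.array([x/8+330,y/8+120])
print("rim",tri((t,T(303,312)),(s,S(337,367))), onz(t,T(303,312),.208), onz(s,S(337,367),.208))
print("sticktop",tri((t,T(240,322)),(s,S(290,137))))
L=onz(t,T1(82,518),.238);Rr=onz(t,T1(625,585),.238); print("bar ends",L,Rr,np.linalg.norm(L-Rr),(L+Rr)/2)
a=onz(t,T1(245,492),.165);b=onz(t,T1(525,520),.165);print("seam ends",a,b,np.linalg.norm(a-b))
print("plank", onz(t,(141,206),.128), onz(t,(442,205),.128))
for n,uv,z in (("mortar",(209,161),.193),("bowl",(424,172),.178),("soap",(252,220),.025),("brush",(341,222),.02),("pestle",(204,134),.24),("jar",(164,181),.218)): print(n,onz(t,uv,z))
E
```

```text
rim (array([ 0.5149, -0.3352,  0.2078]), [array([ 0. , -0.2]), array([-0.2,  0. ])]) [ 0.5142 -0.335   0.208 ] [ 0.5155 -0.3354  0.208 ]
sticktop (array([ 0.5026, -0.3094,  0.2741]), [array([ 0.1, -0.5]), array([-0.6,  0.1])])
bar ends [0.5057 0.1695 0.238 ] [ 0.4733 -0.07    0.238 ] 0.24168836133992017 [0.4895 0.0498 0.238 ]
seam ends [0.5292 0.1091 0.165 ] [ 0.5147 -0.0212  0.165 ] 0.13111253186985117
plank [0.3893 0.5668 0.128 ] [ 0.3807 -0.5729  0.128 ]
mortar [0.5467 0.2934 0.193 ]
bowl [ 0.5    -0.4957  0.178 ]
soap [0.3354 0.1652 0.025 ]
brush [ 0.3236 -0.1943  0.02  ]
pestle [0.6353 0.299  0.24  ]
jar [0.4713 0.4457 0.218 ]
```

```bash
python3 -m crank '[[0.025,0.02,0.03,0,0,0,0.093],[0.032,0.026,0.03,-2,-1,0,0.093],[0.032,0.026,0.02,-2,-1,0,0.093],[0.032,0.026,0.015,-2,-1,0,0.093],[0.032,0.026,0.011,-2,-1,0,0.093],[0.032,0.026,0.01,-2,-1,0,0.093],[0.032,0.026,0,-2,-1,0,0.093],[0.03,0.026,0,-2.4,-0.9,0,0.093],[0,0,0,0,0,0,0.093]]'
python3 - <<'E'
from h import *
np.set_printoptions(precision=4,suppress=True)
s=sense();print(s["t"],s["tcp_pos"],R.from_quat(s["eef_rot"]).as_matrix(),s["joint_positions"],s["force"])
c=cam("wrist");cv2.imwrite("pics/w1.png",c["img"])
E
```

```text
t: 1.48
tcp_pos: [0.4945, -0.2872, 0.3535]
eef_rot: [0.844, -0.518, 0.117, 0.075]
force: [-0.9, -0.1, -0.4]
grip_width: 0.999
1.475 [ 0.4945 -0.2872  0.3535] [[ 0.4352 -0.8923  0.1203]
 [-0.8574 -0.4515 -0.2471]
 [ 0.2748  0.0044 -0.9615]] [-0.644   0.108   1.474  -0.13    1.3126  0.4754] [-0.9059 -0.1028 -0.3857]
```

View pics/w1.png

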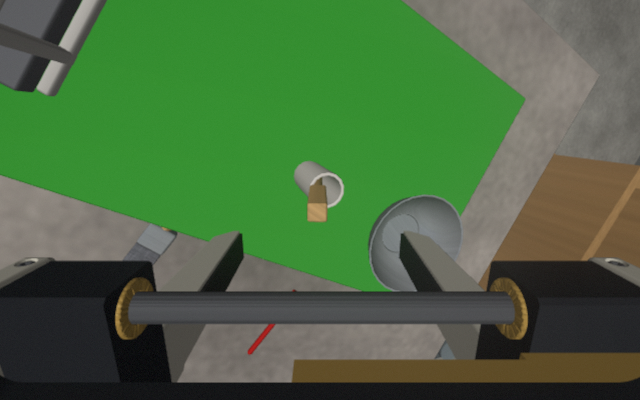

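```bash
python3 - <<'E'
from h import *
np.set_printoptions(precision=4,suppress=True)
c=cam("wrist");t=cam("top");s=cam("side")
ax=np.array([-.1193,.2484,.9613]);tip=np.array([.5203,-.3462,.1318])
for k in(.148,.104,.082): print(k,proj(c,tip+k*ax),proj(t,tip+k*ax),proj(s,tip+k*ax))
print("tcp axis", [proj(c,sense()["tcp_pos"]+q*R.from_quat(sense()["eef_rot"]).as_matrix()[:,2]) for q in(.08,.126,.148)])
print(proj(c,[.5149,-.3352,.208]))
crop(c,"w1z",270,140,370,240,6)
crop(s,"s3",340,180,420,240,10);crop(t,"t3",360,145,410,185,14)
E
```

```text
0.148 [322.9052 213.8257] [377.2271 167.4557] [368.4202 193.8131]
0.104 [322.6986 198.8307] [378.582  167.9624] [370.3829 207.656 ]
0.082 [322.6169 192.8957] [379.2286 168.2042] [371.3528 214.4969]
tcp axis [array([324.6408, 216.1773]), array([324.1155, 200.1729]), array([323.9182, 194.1625])]
[331.6311 191.8434]
```

View pics/w1z.png

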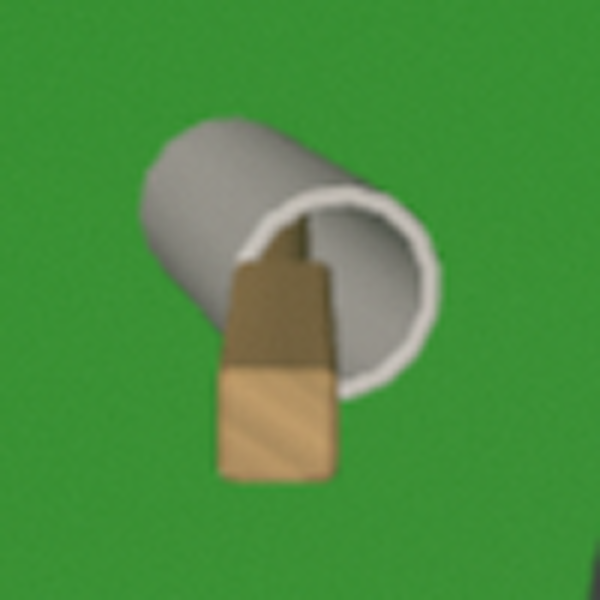

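```bash
python3 -m crank '[[0.002,0.005,-0.001,0,0,0,0.093],[0.003,-0.006,-0.024,0,0,0,0.093],[0.003,-0.006,-0.024,0,0,0,0.093],[0.003,-0.006,-0.024,0,0,0,0.093],[0,0,0,0,0,0,0.06]]'
python3 - <<'E'
from h import *
np.set_printoptions(precision=4,suppress=True)
s=sense();print(s["tcp_pos"],s["force"])
c=cam("wrist");cv2.imwrite("pics/w2.png",c["img"])
Rm=R.from_quat(s["eef_rot"]).as_matrix()
print("tcp axis", [proj(c,s["tcp_pos"]+q*Rm[:,2]) for q in(0,.008,.02,.04,.074)])
crop(c,"w2z",220,130,420,280,4)
E
```

```text
t: 2.3
tcp_pos: [0.5027, -0.303, 0.2784]
eef_rot: [0.842, -0.521, 0.115, 0.075]
force: [0.0, -0.1, 0.1]
grip_width: 0.935
[ 0.5027 -0.303   0.2784] [ 0.011  -0.114   0.0924]
tcp axis [array([323.6813, 261.7614]), array([323.5691, 255.0056]), array([323.4188, 245.9509]), array([323.2069, 233.1836]), array([322.927 , 216.3261])]
```

View pics/w2z.png

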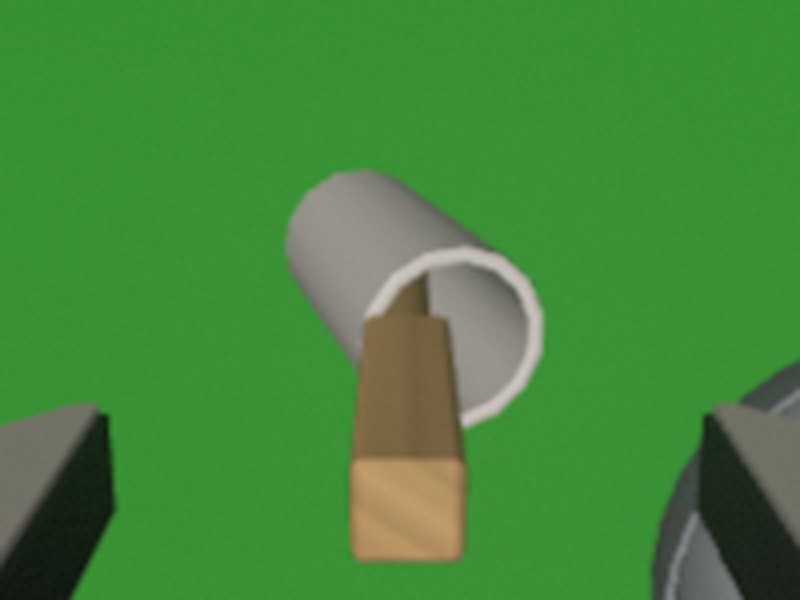

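```bash
python3 -m crank '[[0.003,-0.006,-0.022,0,0,0,0.06],[0.0025,-0.005,-0.020,0,0,0,0.05],[0,0,0,0,0,0,0.03],[0,0,0,0,0,0,0.0],[0,0,0,0,0,0,0.0],[0,0,0,0,0,0,0.0],[0,0,0,0,0,0,0.0]]' 45
python3 - <<'E'
from h import *
np.set_printoptions(precision=4,suppress=True)
s=sense();print(s["tcp_pos"],s["force"],s["torque"],s["grip_width"]*93,s["joint_positions"])
c=cam("wrist");crop(c,"w3z",220,130,420,280,4)
E
```

```text
t: 3.22
tcp_pos: [0.5095, -0.3136, 0.2389]
eef_rot: [0.843, -0.52, 0.117, 0.075]
force: [0.1, 0.3, 0.1]
grip_width: 0.172
[ 0.5095 -0.3136  0.2389] [0.1097 0.2736 0.1241] [0.0295 0.039  0.0178] 16.01147277668903 [-0.6668  0.2142  1.6238 -0.1396  1.0564  0.4932]
```

View pics/w3z.png

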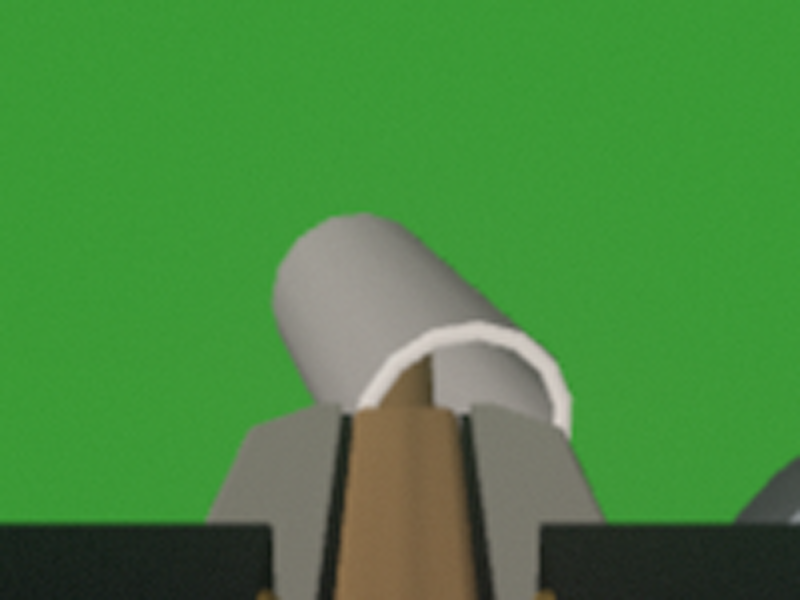

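```bash
python3 -m crank '[[-0.001,0.002,0.008,0,0,0,0],[-0.0026,0.0053,0.0205,0,0,0,0],[-0.0026,0.0053,0.0205,0,0,0,0],[-0.0026,0.0053,0.0205,0,0,0,0],[-0.0026,0.0053,0.0205,0,0,0,0],[0,0,0,0,0,0,0]]'
python3 - <<'E'
from h import *
np.set_printoptions(precision=4,suppress=True)
s=sense();print(s["t"],s["tcp_pos"],s["force"],s["torque"],s["grip_width"]*93,s["joint_positions"],s["eef_rot"])
c=cam("wrist");crop(c,"w4z",220,100,420,250,4)
Rm=R.from_quat(s["eef_rot"]).as_matrix()
print([proj(c,s["tcp_pos"]+q*Rm[:,2]) for q in(.03,.10,.105,.11)])
t=cam("top");d=cam("side");tip=s["tcp_pos"]+.11*Rm[:,2];print(tip,proj(t,tip),proj(d,tip),proj(d,s["tcp_pos"]-.038*Rm[:,2]))
crop(d,"s4",330,150,410,210,10)
E
```

```text
t: 4.03
tcp_pos: [0.4988, -0.2908, 0.3311]
eef_rot: [0.842, -0.52, 0.119, 0.075]
force: [0.8, -0.1, -1.7]
grip_width: 0.167
4.025 [ 0.4988 -0.2908  0.3311] [ 0.8183 -0.1435 -1.6815] [ 0.1503  0.1274 -0.0361] 15.521127075422557 [-0.6436  0.1237  1.51   -0.1338  1.2576  0.488 ] [ 0.8424 -0.5201  0.1191  0.0751]
[array([323.3138, 239.2373]), array([322.7655, 206.3184]), array([322.7371, 204.6135]), array([322.7098, 202.9699])]
[ 0.5123 -0.3184  0.2255] [377.7442 167.0471] [371.5369 209.0216] [364.6886 161.8032]
```

View pics/w4z.png

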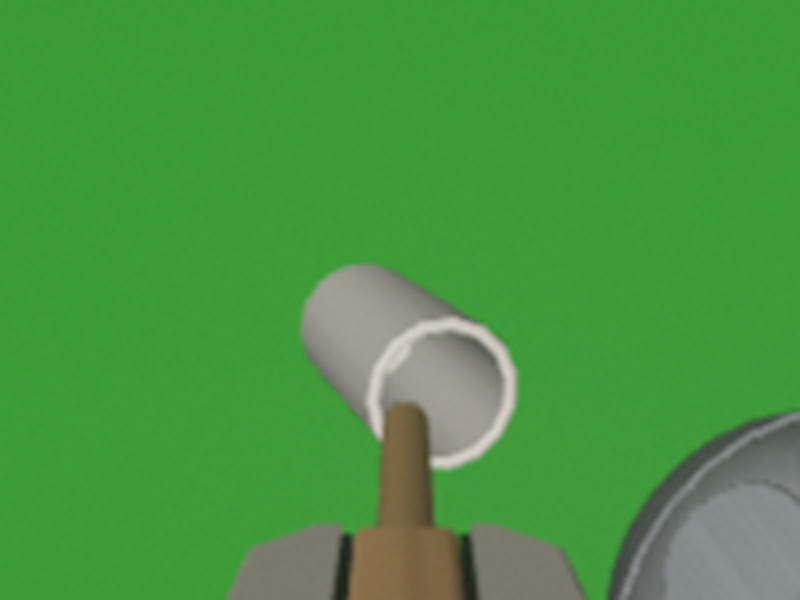

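View pics/s4.png

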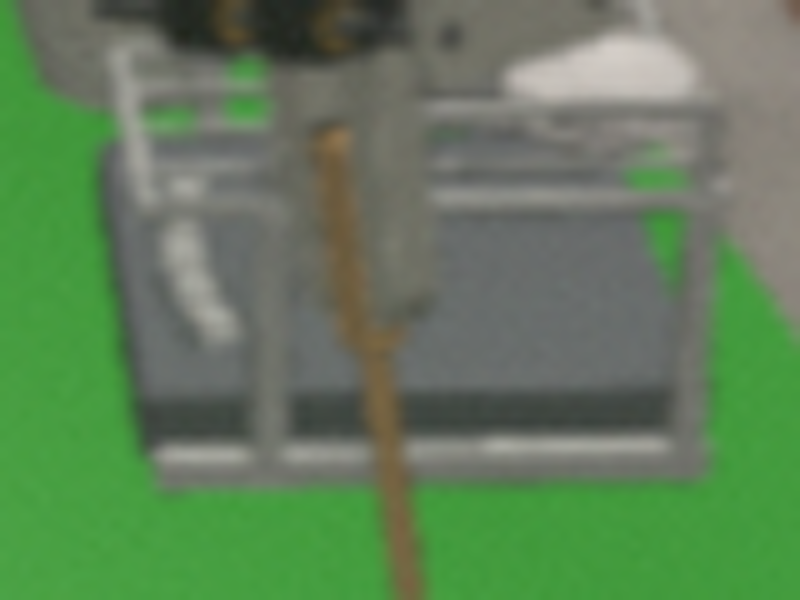

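```bash
cat > fk.py <<'E'
import numpy as np
from scipy.spatial.transform import Rotation as R
from scipy.optimize import least_squares
D=[([-1.30977149,.2593051,1.53606107,0,1.34798844,-.20281877],[.2459442,-.49138611,.23684691],[.850701881,-.525647728,-.00064,-.000605]),
([-0.644,0.108,1.474,-0.13,1.3126,0.4754],[.4945,-.2872,.3535],[.844,-.518,.117,.075]),
([-0.6668,0.2142,1.6238,-0.1396,1.0564,0.4932],[0.5095,-0.3136,0.2389],[.843,-.52,.117,.075]),
([-0.6436,0.1237,1.51,-0.1338,1.2576,0.488],[0.4988,-0.2908,0.3311],[0.8424,-0.5201,0.1191,0.0751])]
rz=lambda a:R.from_euler('z',a);ry=lambda a:R.from_euler('y',a)
def fk(q,p):
    h,r0,L1,e,L2,d,Lw=p
    A=rz(q[0]); x=A.apply([r0,0,h])
    B=A*ry(q[1]); x=x+B.apply([0,0,L1])
    C=B*ry(q[2]); x=x+C.apply([e,d,L2])
    W=C*rz(s4*q[3])*ry(q[4])
    x=x+W.apply([0,0,Lw])
    return x,W*rz(s6*q[5]+o6)
s4=1;s6=1;o6=0
if __name__=="__main__":
    for s4 in(1,-1):
        globals()['s4']=s4
        for D_ in D:
            q=D_[0];W=rz(q[0])*ry(q[1]+q[2])*rz(s4*q[3])*ry(q[4]);M=R.from_quat(D_[2])
            print(s4,W.as_matrix()[:,2].round(3),M.as_matrix()[:,2].round(3),(W.inv()*M).as_euler('zyx').round(3),q[5])
        f=lambda p:np.concatenate([fk(q,p)[0]-x for q,x,_ in D])
        r=least_squares(lambda p:np.append(f(p),.001*(p-[.3,0,.4,0,.4,.1,.25])),[.3,0,.4,0,.4,.1,.25]);print(r.x.round(4),np.abs(f(r.x)).max())
E
python3 fk.py
```

```text
1 [-0.     0.002 -1.   ] [-0.     0.002 -1.   ] [ 2.939 -0.    -0.   ] -0.20281877
1 [ 0.12  -0.247 -0.961] [ 0.12  -0.248 -0.961] [-2.667e+00 -0.000e+00  1.000e-03] 0.4754
1 [ 0.119 -0.248 -0.961] [ 0.119 -0.248 -0.961] [-2.649 -0.     0.   ] 0.4932
1 [ 0.122 -0.25  -0.96 ] [ 0.123 -0.25  -0.96 ] [-2.654 -0.    -0.   ] 0.488
[2.218e-01 1.000e-04 5.340e-01 6.020e-02 4.259e-01 1.108e-01 3.475e-01] 3.224989653682897e-05
-1 [-0.     0.002 -1.   ] [-0.     0.002 -1.   ] [ 2.939 -0.    -0.   ] -0.20281877
-1 [ 0.271 -0.047 -0.961] [ 0.12  -0.248 -0.961] [-2.733 -0.008  0.252] 0.4754
-1 [ 0.269 -0.058 -0.961] [ 0.119 -0.248 -0.961] [-2.785 -0.017  0.242] 0.4932
-1 [ 0.275 -0.047 -0.96 ] [ 0.123 -0.25  -0.96 ] [-2.735 -0.011  0.254] 0.488
[ 0.74    0.1891 -1.1363 -0.6377  0.5182  0.0891 -0.1148] 0.025992202026292627
```

```bash
cat > ik.py <<'E'
from fk import *
import fk
P=[2.218e-01,1.000e-04,5.340e-01,6.020e-02,4.259e-01,1.108e-01,3.475e-01]
fk.s4=1; fk.o6=np.pi
lo=np.array([-3.14,-.91,.19,-1.22,.22,-3.12]);hi=np.array([3.14,2.08,2.58,4.36,2.71,3.12])
def ik(x,M,q0):
    def f(q):
        y,W=fk.fk(q,P); return np.concatenate([(y-x)*5,(W.inv()*M).as_rotvec()])
    r=least_squares(f,np.clip(q0,lo+1e-3,hi-1e-3),bounds=(lo,hi)); return r.x,np.abs(r.fun).max()
yaw=np.radians(-7.7);O=np.array([.5936,.0357,.128])
Dz=R.from_euler('z',yaw)
def seam(a,z=.035): return O+Dz.apply([.170-.25*np.cos(a),.25*np.sin(a),z])
def toolrot(th,az=0,jaw=-90):
    # stick axis up-back: tilt th (deg) from vertical, leaning to robot (-x drainer) with az; tool z = -axis; 
    ax=Dz.apply(R.from_euler('z',np.radians(az)).apply([-np.sin(np.radians(th)),0,np.cos(np.radians(th))]))
    z=-ax
    y=R.from_euler('z',np.radians(jaw),).apply([1,0,0]) ; y=Dz.apply(y)
    x=y-z*(y@z);x/=np.linalg.norm(x)
    return R.from_matrix(np.c_[x,np.cross(z,x),z]),ax
if __name__=="__main__":
    np.set_printoptions(precision=3,suppress=True)
    for th in(30,35,38,40,45):
      for az in (0,):
       for jaw in(-90,90,-45):
        for a in(.3,0,-.3):
            M,ax=toolrot(th,az,jaw);x=seam(a)+.11*ax
            q,e=ik(x,M,[0,0,2.2,0,.7,1.5 if jaw<0 else -1.5]);print(th,jaw,a,q,round(e,4),x)
E
python3 ik.py
```

```text
30 -90 0.3 [ 0.12  -0.113  2.009 -0.187  0.745  1.93 ] 0.0 [0.481 0.126 0.258]
30 -90 0 [-0.119 -0.212  2.086 -0.011  0.744  1.592] 0.0 [0.46  0.054 0.258]
30 -90 -0.3 [-0.386 -0.232  2.1    0.179  0.772  1.223] 0.0 [ 0.461 -0.021  0.258]
30 90 0.3 [ 0.12  -0.113  2.009 -0.187  0.745 -1.211] 0.0 [0.481 0.126 0.258]
30 90 0 [-0.119 -0.212  2.086 -0.011  0.744 -1.55 ] 0.0 [0.46  0.054 0.258]
30 90 -0.3 [-0.386 -0.232  2.1    0.179  0.772 -1.919] 0.0 [ 0.461 -0.021  0.258]
30 -45 0.3 [ 0.12  -0.113  2.009 -0.187  0.745  1.217] 0.0 [0.481 0.126 0.258]
30 -45 0 [-0.119 -0.212  2.086 -0.011  0.744  0.878] 0.0 [0.46  0.054 0.258]
30 -45 -0.3 [-0.386 -0.232  2.1    0.179  0.772  0.509] 0.0 [ 0.461 -0.021  0.258]
35 -90 0.3 [ 0.149 -0.149  2.095 -0.279  0.622  2.033] 0.0 [0.473 0.127 0.253]
35 -90 0 [-0.117 -0.261  2.175 -0.017  0.617  1.598] 0.0 [0.452 0.055 0.253]
35 -90 -0.3 [-0.422 -0.29   2.193  0.266  0.665  1.122] 0.0 [ 0.453 -0.02   0.253]
35 90 0.3 [ 0.149 -0.149  2.095 -0.279  0.622 -1.108] 0.0 [0.473 0.127 0.253]
35 90 0 [-0.117 -0.261  2.175 -0.017  0.617 -1.543] 0.0 [0.452 0.055 
[... 1769 characters left out ...]
0.22  -0.184  2.264 -0.695  0.393  2.483] 0.0 [0.458 0.129 0.241]
45 -90 0 [-0.112 -0.333  2.355 -0.049  0.334  1.633] 0.0 [0.437 0.057 0.241]
45 -90 -0.3 [-0.526 -0.39   2.382  0.62   0.483  0.723] 0.0 [ 0.438 -0.018  0.241]
45 90 0.3 [ 0.22  -0.184  2.264 -0.695  0.393 -0.658] 0.0 [0.458 0.129 0.241]
45 90 0 [-0.112 -0.333  2.355 -0.049  0.334 -1.509] 0.0 [0.437 0.057 0.241]
45 90 -0.3 [-0.526 -0.39   2.382  0.62   0.483 -2.418] 0.0 [ 0.438 -0.018  0.241]
45 -45 0.3 [ 0.22  -0.184  2.264 -0.695  0.393  1.868] 0.0 [0.458 0.129 0.241]
45 -45 0 [-0.112 -0.333  2.355 -0.049  0.334  1.018] 0.0 [0.437 0.057 0.241]
45 -45 -0.3 [-0.526 -0.39   2.382  0.62   0.483  0.108] 0.0 [ 0.438 -0.018  0.241]
```

```bash
cat >> ik.py <<'E'
LT=.110
def tcp_for_ball(b,th,az=0,jaw=-90):
    "b: ball centre in drainer frame; returns world tcp, rot"
    M,ax=toolrot(th,az,jaw); return O+Dz.apply(b)+(LT-.005)*ax,M
def delta(s,x,M):
    return x-s["tcp_pos"],np.degrees((M*R.from_quat(s["eef_rot"]).inv()).as_rotvec())
def ball(s):
    "ball centre in drainer frame from state"
    M=R.from_quat(s["eef_rot"]);w=s["tcp_pos"]+(LT-.005)*M.as_matrix()[:,2]; return Dz.inv().apply(w-O)
E
python3 - <<'E'
from h import *; from ik import *
np.set_printoptions(precision=4,suppress=True)
s=sense()
x,M=tcp_for_ball([-.18,.074,.09],42)
d,r=delta(s,x,M);print(x,d,r,np.linalg.norm(r),ik(x,M,[0,0,2.2,0,.7,1.5]))
for n in np.linspace(0,1,5):
    Mi=R.from_rotvec(np.radians(r*n))*R.from_quat(s["eef_rot"]); print(ik(s["tcp_pos"]+d*n,Mi,[-.6+.6*n,0,1.5+n*.7,-.1,1.2-.8*n,.5+1.5*n]))
E
```

```text
[0.3555 0.1426 0.296 ] [-0.1424  0.4331 -0.0317] [ 22.0813 -39.3277 -26.7128] 52.419723643566115 (array([ 0.4027, -0.421 ,  2.2198, -0.5229,  0.7554,  2.3847]), np.float64(2.2157436996295132e-10))
(array([-0.6442,  0.1265,  1.5137, -0.1338,  1.2568,  0.4879]), np.float64(2.0646193088502685e-11))
(array([-0.6003, -0.078 ,  1.7533, -0.0002,  1.1484,  0.6504]), np.float64(3.391384395534657e-16))
(array([-0.4985, -0.2839,  1.9659,  0.0946,  1.036 ,  0.8677]), np.float64(3.470832510288346e-10))
(array([-0.2214, -0.4497,  2.1331,  0.0319,  0.8811,  1.3132]), np.float64(3.930275549457462e-11))
(array([ 0.4027, -0.421 ,  2.2198, -0.5229,  0.7554,  2.3847]), np.float64(1.3877787807814457e-15))
```

```bash
python3 -m crank '[[-0.028,0.02,0.006,1.38,-2.46,-1.67,0],[-0.028,0.02,0.006,1.38,-2.46,-1.67,0],[-0.028,0.02,0.006,1.38,-2.46,-1.67,0],[-0.028,0.02,0.006,1.38,-2.46,-1.67,0],[-0.028,0.02,0.006,1.38,-2.46,-1.67,0],[0,0.03,-0.004,1.38,-2.46,-1.67,0],[0,0.03,-0.004,1.38,-2.46,-1.67,0],[0,0.03,-0.004,1.38,-2.46,-1.67,0],[0,0.03,-0.004,1.38,-2.46,-1.67,0]]' 55 && python3 -m crank '[[0,0.03,-0.0067,1.38,-2.46,-1.67,0],[0,0.03,-0.0067,1.38,-2.46,-1.67,0],[0,0.03,-0.0067,1.38,-2.46,-1.67,0],[0,0.03,-0.0067,1.38,-2.46,-1.67,0],[0,0.03,-0.0067,1.38,-2.46,-1.67,0],[0,0.03,-0.0067,1.38,-2.46,-1.67,0],[0,0.03,-0.0067,1.38,-2.46,-1.67,0],[0,0,0,0,0,0,0],[0,0,0,0,0,0,0]]'
python3 - <<'E'
from h import *; from ik import *
np.set_printoptions(precision=4,suppress=True)
s=sense();print(s["joint_positions"],s["force"],s["torque"])
x,M=tcp_for_ball([-.18,.074,.09],42)
print(delta(s,x,M),ball(s))
c=cam("wrist");cv2.imwrite("pics/w5.png",c["img"]);np.savez("w5.npz",**c)
E
```

```text
t: 5.3
tcp_pos: [0.3577, -0.0699, 0.3415]
eef_rot: [0.732, -0.64, 0.208, -0.103]
force: [0.1, 0.4, -0.6]
grip_width: 0.168
t: 6.42
tcp_pos: [0.3577, 0.1238, 0.297]
eef_rot: [-0.622, 0.701, -0.267, 0.223]
force: [-0.3, -0.4, -0.7]
grip_width: 0.169
[ 0.3003 -0.4487  2.2162 -0.4223  0.7613  2.2061] [-0.2715 -0.3609 -0.6893] [ 0.1321  0.367  -0.0473]
(array([-0.0022,  0.0188, -0.001 ]), array([ 0.9196, -1.483 , -0.4598])) [-0.1772  0.0547  0.0894]
```

View pics/w5.png

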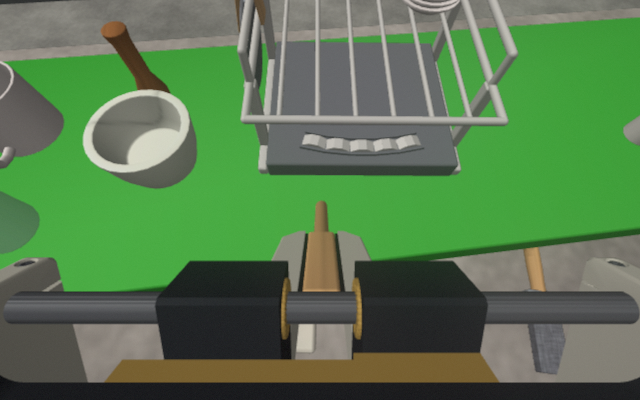

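```bash
python3 - <<'E'
from h import *; from ik import *
np.set_printoptions(precision=1,suppress=True)
c=dict(np.load("w5.npz"))
crop(c,"w5z",235,100,525,210,2.75)
crop(c,"w5y",285,120,445,220,5)
print("bar ends",[proj(c,O+Dz.apply([-.105,y,.110])) for y in(.118,0,-.118)])
for a in(.224,.112,0,-.112,-.224): print(a,[proj(c,seam(a+k,z)) for k,z in((-.056,.035),(0,.039),(.056,.035))])
s=sense();M=R.from_quat(s["eef_rot"]).as_matrix();print("tip",proj(c,s["tcp_pos"]+.11*M[:,2]))
E
```

```text
bar ends [array([253.2, 119.3]), array([384.2, 121.7]), array([513.7, 124.2])]
0.224 [array([333.1, 143.4]), array([321.4, 139.2]), array([309.8, 138.6])]
0.112 [array([357. , 146.1]), array([345.3, 143. ]), array([333.1, 143.4])]
0 [array([381.1, 146.5]), array([369.7, 144.6]), array([357. , 146.1])]
-0.112 [array([404.6, 144.7]), array([393.7, 143.9]), array([381.1, 146.5])]
-0.224 [array([427.1, 140.7]), array([417.1, 140.9]), array([404.6, 144.7])]
tip [323.3 200.8]
```

View pics/w5z.png

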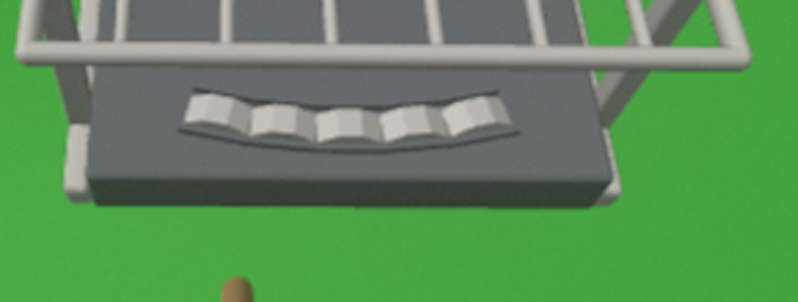

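View pics/w5y.png

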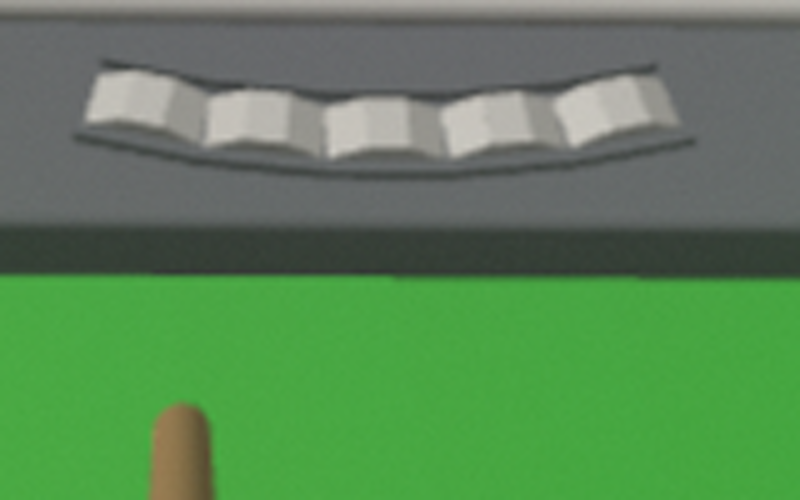

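```bash
python3 - <<'E'
from h import *; from ik import *
np.set_printoptions(precision=4,suppress=True)
c=dict(np.load("w5.npz")); c["c"]=c["c"]+[-1.7,.5]
Z=lambda x,y:np.array([x/2.75+235,y/2.75+100]); Y=lambda x,y:np.array([x/5+285,y/5+120])
# tongue base boundaries on the near edge (7mm toward robot): a, px
obs=[]
for y,uv in((.118,Z(27,52)),(-.118,Z(742,58)),(0,Z(385,55))): obs.append(([-.105,y,.110],uv,0))
def sp(a,off,z): r=.25+off; return [.170-r*np.cos(a),r*np.sin(a),z]
# near lower edge boundaries (between tongues), front edge r+7, z 35
for a,uv in((.28,Y(86,122)),(.168,Y(203,147)),(.056,Y(325,157)),(-.056,Y(445,157)),(-.168,Y(570,147)),(-.28,Y(682,125))): obs.append((sp(a,.007,.035),uv,1))
for a,uv in((.0,Y(375,97)),(.224,Y(150,72)),(-.224,Y(610,74))): obs.append((sp(a,-.007,.039),uv,1))
def res(p,full=False):
    D=R.from_euler('z',p[2]);o=np.array([p[0],p[1],.128]); r=[]
    for X,uv,t in obs:
        X=np.array(X)+[0,0,t*p[3]]; r.append(proj(c,o+D.apply(X))-uv)
    return np.concatenate(r) if not full else np.array(r)
r=least_squares(lambda p:np.append(res(p),p[3]/.002),[.5936,.0357,-.134,0]);print(r.x,np.degrees(r.x[2]));print(res(r.x,True))
s=sense();M=R.from_quat(s["eef_rot"]).as_matrix();tip=s["tcp_pos"]+.11*M[:,2]
t=cam("top");d=cam("side")
print(proj(t,tip),proj(d,tip))
crop(d,"s5",300,130,420,220,6);crop(t,"t5",230,105,330,205,6)
E
```

```text
[ 0.5967  0.0428 -0.1205 -0.002 ] -6.905188291654304
[[ 0.0326  0.3244]
 [-0.4489  0.133 ]
 [ 0.7077  0.2371]
 [-1.3056 -0.4389]
 [-0.6667 -0.7294]
 [-0.4022 -0.2679]
 [ 0.2997 -0.1284]
 [-0.5512 -0.3033]
 [ 0.0842 -0.3041]
 [ 1.7011  0.0869]
 [ 0.4847  0.5282]
 [-0.0234  0.7399]]
[257.4156 191.8858] [321.9955 157.382 ]
```

View pics/s5.png

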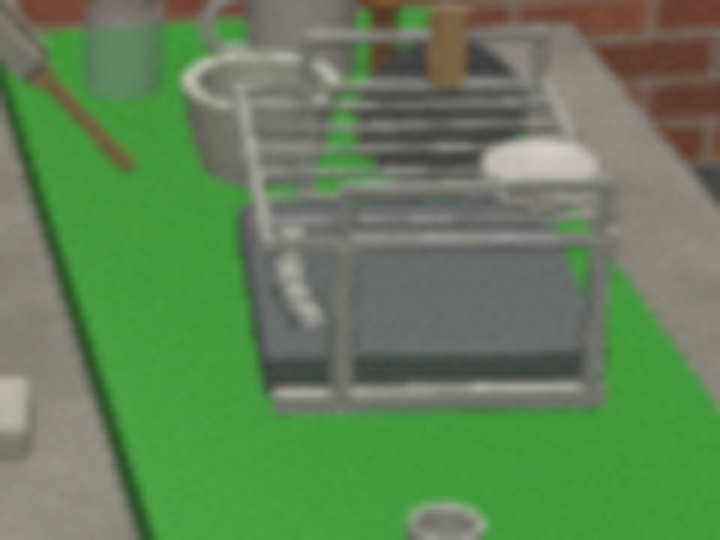

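View pics/t5.png

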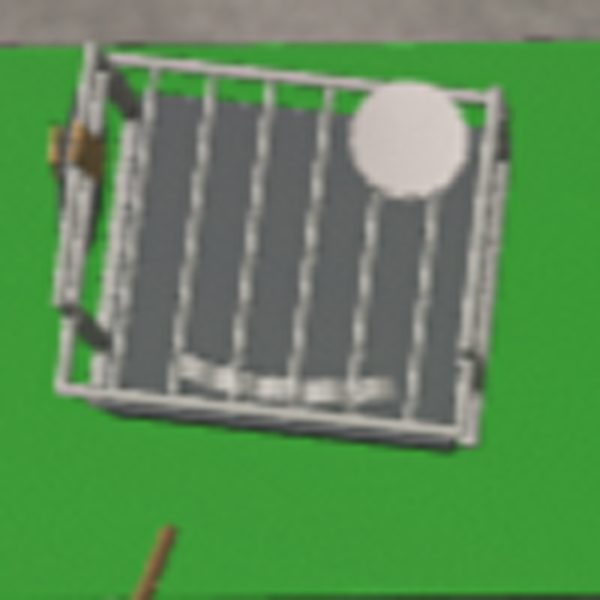

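```bash
sed -i 's/^yaw=.*/yaw=np.radians(-7.1);O=np.array([.597,.042,.128])/' ik.py; python3 - <<'E'
from h import *; from ik import *
np.set_printoptions(precision=4,suppress=True)
s=sense();print(ball(s))
for b in ([-.15,.0763,.052],[-.069,.0763,.049]):
    x,M=tcp_for_ball(b,44);d,r=delta(s,x,M);print(d,r,ik(x,M,s["joint_positions"]))
for a in(.3,.15,0,-.15,-.3):
    x,M=tcp_for_ball([.17-.25*np.cos(a),.25*np.sin(a),.04],44);print(x,ik(x,M,s["joint_positions"]))
E
```

```text
[-0.1782  0.0488  0.0904]
[ 0.0268  0.0225 -0.0424] [ 0.5997 -3.3418  0.4051] (array([ 0.3689, -0.322 ,  2.297 , -0.6632,  0.5631,  2.5233]), np.float64(6.266653862496696e-13))
[ 0.1072  0.0125 -0.0454] [ 0.5997 -3.3418  0.4051] (array([ 0.2238, -0.1827,  2.2174, -0.5933,  0.4372,  2.3743]), np.float64(1.1102230246251565e-15))
[0.4654 0.1328 0.2435] (array([ 0.2147, -0.1723,  2.2355, -0.6187,  0.4092,  2.3976]), np.float64(8.071321389024888e-14))
[0.4526 0.0976 0.2435] (array([ 0.0765, -0.2472,  2.2866, -0.3922,  0.3702,  2.084 ]), np.float64(7.488454301096681e-14))
[0.4452 0.0609 0.2435] (array([-0.0999, -0.3116,  2.3244, -0.0472,  0.3614,  1.6323]), np.float64(2.7200464103316335e-14))
[0.4434 0.0235 0.2435] (array([-0.2979, -0.3533,  2.346 ,  0.3094,  0.4059,  1.1594]), np.float64(1.1102230246251565e-15))
[ 0.4472 -0.0138  0.2435] (array([-0.4839, -0.3609,  2.3497,  0.5563,  0.4818,  0.8028]), np.float64(1.0363224167697638e-10))
```

```bash
python3 -m crank '[[0.0067,0.0056,-0.0106,0.15,-0.84,0.1,0],[0.0067,0.0056,-0.0106,0.15,-0.84,0.1,0],[0.0067,0.0056,-0.0106,0.15,-0.84,0.1,0],[0.0067,0.0056,-0.0106,0.15,-0.84,0.1,0],[0,0,0,0,0,0,0]]'
python3 - <<'E'
from h import *; from ik import *
np.set_printoptions(precision=4,suppress=True)
s=sense();print(s["joint_positions"],s["force"],ball(s))
x,M=tcp_for_ball([-.069,.0763,.049],44);d,r=delta(s,x,M);print(d,r)
c=cam("wrist");crop(c,"w6",220,60,480,220,3); np.savez("w6.npz",**c)
E
```

```text
t: 7.2
tcp_pos: [0.3848, 0.1451, 0.2544]
eef_rot: [-0.614, 0.695, -0.281, 0.247]
force: [0.4, -0.4, -0.7]
grip_width: 0.169
[ 0.3697 -0.3205  2.2983 -0.6648  0.5631  2.5249] [ 0.4353 -0.3709 -0.7305] [-0.1505  0.076   0.0508]
[ 0.0808 -0.0098 -0.0019] [ 0.0674 -0.1026 -0.0156]
```

View pics/w6.png

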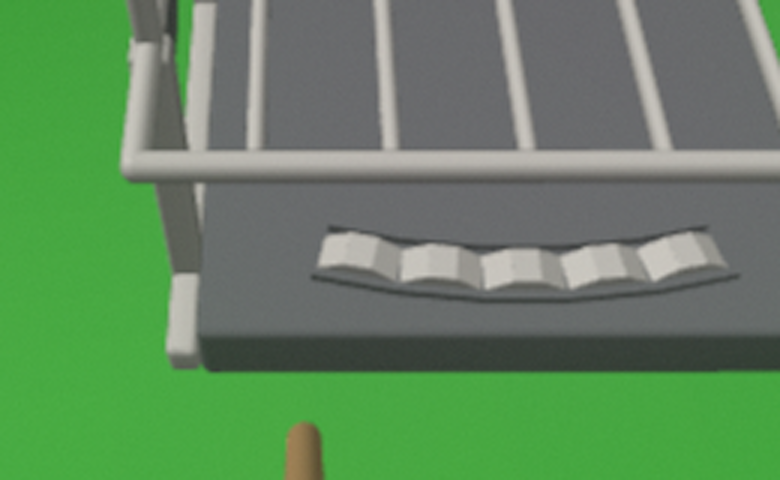

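```bash
python3 -m crank '[[0.013,-0.0016,0,0,0,0,0],[0.013,-0.0016,0,0,0,0,0],[0.013,-0.0016,0,0,0,0,0],[0.013,-0.0016,0,0,0,0,0],[0.01,-0.0012,0,0,0,0,0],[0,0,0,0,0,0,0]]'
python3 - <<'E'
from h import *; from ik import *
np.set_printoptions(precision=4,suppress=True)
s=sense();print(s["joint_positions"],s["force"],ball(s))
x,M=tcp_for_ball([-.069,.0763,.047],44);d,r=delta(s,x,M);print(d,r)
c=cam("wrist");crop(c,"w7",240,100,440,250,4); np.savez("w7.npz",**c)
M=R.from_quat(s["eef_rot"]).as_matrix();print(proj(c,s["tcp_pos"]+.11*M[:,2]))
for a in (.28,.224,.168,.056,-.056): print(proj(c,seam(a)))
print([proj(c,O+Dz.apply([-.105,y,.110])) for y in(.118,.07)])
E
```

```text
t: 8.0
tcp_pos: [0.4473, 0.1385, 0.255]
eef_rot: [-0.614, 0.694, -0.28, 0.248]
force: [0.4, 0.0, -0.8]
grip_width: 0.17
[ 0.2524 -0.2173  2.2346 -0.6018  0.4654  2.397 ] [ 0.4079  0.0069 -0.7696] [-0.0875  0.0774  0.0515]
[ 0.0182 -0.0033 -0.0045] [-0.004  -0.0179 -0.0981]
[322.585 201.401]
[331.4022 194.7822]
[346.015  198.0736]
[360.9384 200.6746]
[391.3102 203.7013]
[421.6711 203.7306]
[array([262.0316, 185.6835]), array([334.1622, 185.7494])]
```

View pics/w7.png

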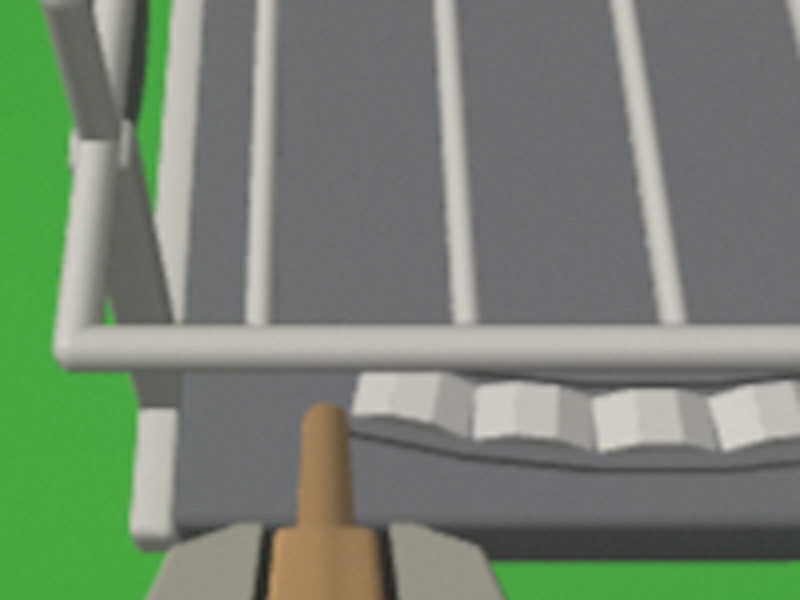

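```bash
python3 -m crank '[[0.009,-0.0016,0,0,0,0,0],[0.009,-0.0016,-0.001,0,0,0,0],[0,0,-0.002,0,0,0,0],[0,0,0,0,0,0,0],[0,0,0,0,0,0,0]]'
python3 - <<'E'
from h import *; from ik import *
np.set_printoptions(precision=4,suppress=True)
s=sense();print(s["force"],s["torque"],ball(s),s["tcp_pos"])
x,M=tcp_for_ball([-.069,.0763,.047],44);d,r=delta(s,x,M);print(d,r)
c=cam("wrist");crop(c,"w8",240,100,440,250,4)
E
```

```text
t: 8.68
tcp_pos: [0.4645, 0.1356, 0.2521]
eef_rot: [-0.615, 0.694, -0.28, 0.248]
force: [-0.5, -0.2, 0.1]
grip_width: 0.172
[-0.5442 -0.2095  0.064 ] [ 0.1174  0.3709 -0.0417] [-0.0701  0.0767  0.0485] [0.4645 0.1356 0.2521]
[ 0.0011 -0.0004 -0.0015] [-0.008  -0.0008 -0.1508]
```

View pics/w8.png

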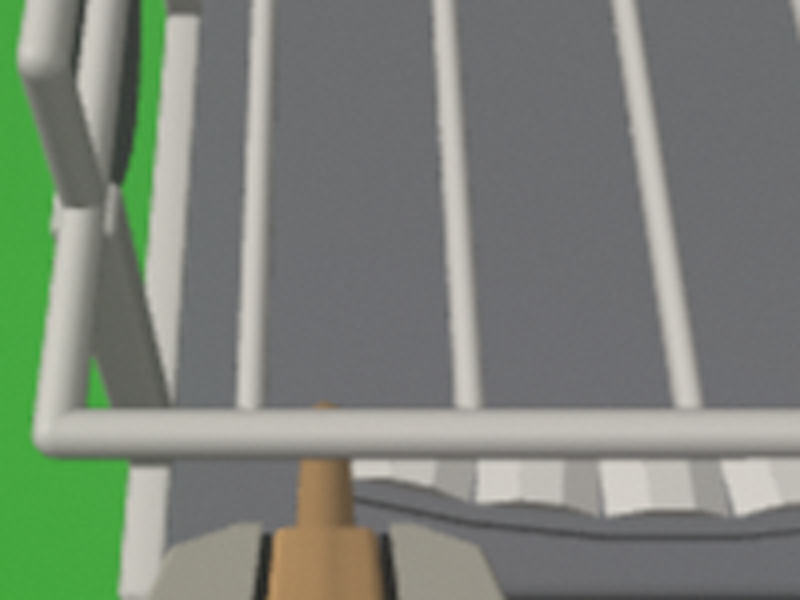

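```bash
cat > st.py <<'E'
from h import *; from ik import *
np.set_printoptions(precision=4,suppress=True)
s=sense();b=ball(s);M=R.from_quat(s["eef_rot"]).as_matrix()
print(round(s["t"],2),"F",s["force"].round(2),"T",s["torque"].round(3),"ball",(b*1000).round(2),"ang",round(np.arctan2(b[1],.17-b[0]),4),"rad",round(1000*np.hypot(b[1],.17-b[0]),2),"tcp",s["tcp_pos"],"tilt",np.degrees(np.arccos(-M[2,2])).round(2))
E
python3 -m crank '[[0.001,0,-0.001,0,0,0,0],[0,0,-0.001,0,0,0,0],[0,0,-0.001,0,0,0,0],[0,0,-0.001,0,0,0,0],[0,0,0,0,0,0,0]]';python3 st.py
python3 -m crank '[[0,0,-0.001,0,0,0,0],[0,0,0,0,0,0,0]]';python3 st.py
```

```text
t: 9.35
tcp_pos: [0.4656, 0.1356, 0.2481]
eef_rot: [-0.615, 0.694, -0.28, 0.248]
force: [0.4, 0.1, -0.5]
grip_width: 0.169
9.35 F [ 0.35  0.05 -0.46] T [ 0.111  0.318 -0.067] ball [-68.99  76.82  44.53] ang 0.311 rad 251.03 tcp [0.4656 0.1356 0.2481] tilt 44.0
t: 9.6
tcp_pos: [0.4657, 0.1356, 0.2471]
eef_rot: [-0.615, 0.694, -0.28, 0.248]
force: [0.0, 0.6, -0.2]
grip_width: 0.171
9.6 F [ 0.04  0.61 -0.22] T [ 0.11   0.393 -0.04 ] ball [-68.96  76.84  43.57] ang 0.3111 rad 251.01 tcp [0.4657 0.1356 0.2471] tilt 44.0
```

```bash
python3 -m crank '[[0,0,-0.001,0,0,0,0],[0,0,0,0,0,0,0]]';python3 st.py
python3 -m crank '[[0,0,-0.001,0,0,0,0],[0,0,0,0,0,0,0]]';python3 st.py
```

```text
t: 9.85
tcp_pos: [0.4656, 0.1356, 0.2461]
eef_rot: [-0.615, 0.694, -0.28, 0.248]
force: [-1.0, -0.4, -0.9]
grip_width: 0.169
9.85 F [-0.99 -0.42 -0.94] T [ 0.081  0.386 -0.012] ball [-68.98  76.81  42.55] ang 0.311 rad 251.02 tcp [0.4656 0.1356 0.2461] tilt 44.0
t: 10.1
tcp_pos: [0.4656, 0.1356, 0.2451]
eef_rot: [-0.615, 0.694, -0.28, 0.248]
force: [0.1, 0.5, -1.5]
grip_width: 0.168
10.1 F [ 0.06  0.46 -1.48] T [ 0.099  0.42  -0.024] ball [-69.    76.84  41.52] ang 0.3111 rad 251.05 tcp [0.4656 0.1356 0.2451] tilt 44.0
```

```bash
python3 -m crank '[[0,0,-0.001,0,0,0,0],[0,0,0,0,0,0,0]]';python3 st.py
```

```text
t: 10.35
tcp_pos: [0.4656, 0.1356, 0.2441]
eef_rot: [-0.615, 0.694, -0.28, 0.248]
force: [0.5, -0.3, 0.6]
grip_width: 0.171
10.35 F [ 0.54 -0.27  0.56] T [0.126 0.387 0.012] ball [-68.98  76.86  40.56] ang 0.3112 rad 251.04 tcp [0.4656 0.1356 0.2441] tilt 44.0
```

```bash
for i in 1 ; do python3 -m crank '[[0,0,-0.0005,0,0,0,0],[0,0,0,0,0,0,0]]' >/dev/null;python3 st.py; python3 -m crank '[[0,0,-0.0005,0,0,0,0],[0,0,0,0,0,0,0]]'>/dev/null;python3 st.py;done
```

```text
10.6 F [ 0.12 -0.68 -0.93] T [0.11  0.368 0.016] ball [-68.93  76.85  40.16] ang 0.3112 rad 250.99 tcp [0.4657 0.1356 0.2437] tilt 44.01
10.85 F [-0.43 -0.48 -0.2 ] T [0.061 0.355 0.04 ] ball [-68.92  76.85  39.66] ang 0.3112 rad 250.98 tcp [0.4657 0.1356 0.2432] tilt 44.01
```

```bash
python3 -m crank '[[0,0,-0.0005,0,0,0,0],[0,0,0,0,0,0,0]]' >/dev/null;python3 st.py
```

```text
11.1 F [-0.1  -0.51  1.11] T [0.065 0.359 0.046] ball [-68.97  76.84  39.08] ang 0.3111 rad 251.02 tcp [0.4657 0.1356 0.2426] tilt 44.0
```

```bash
python3 -m crank '[[0,0,-0.0005,0,0,0,0],[0,0,0,0,0,0,0]]' >/dev/null;python3 st.py
```

```text
11.35 F [-0.25  0.23 -0.51] T [ 0.064  0.3   -0.07 ] ball [-68.83  76.93  38.79] ang 0.3116 rad 250.92 tcp [0.4658 0.1357 0.2423] tilt 44.02
```

```bash
python3 -m crank '[[0,0,-0.0005,0,0,0,0],[0,0,0,0,0,0,0]]' >/dev/null;python3 st.py;python3 -m crank '[[0,0,0,0,0,0,0]]' >/dev/null;python3 st.py
```

```text
11.6 F [-1.14  0.71  1.13] T [-0.019  0.134 -0.058] ball [-68.62  76.98  38.61] ang 0.3121 rad 250.73 tcp [0.4659 0.1357 0.2421] tilt 44.05
11.72 F [-1.09 -0.14  1.36] T [-0.062  0.06  -0.062] ball [-68.64  76.99  38.58] ang 0.3121 rad 250.75 tcp [0.4659 0.1357 0.242 ] tilt 44.05
```

```bash
python3 -m crank '[[0,0,-0.0005,0,0,0,0],[0,0,0,0,0,0,0]]' >/dev/null;python3 st.py;python3 -m crank '[[0,0,0,0,0,0,0]]' >/dev/null;python3 st.py
```

```text
11.97 F [-2.12 -0.39  5.42] T [-0.066 -0.209 -0.112] ball [-68.47  77.07  38.41] ang 0.3126 rad 250.61 tcp [0.4661 0.1357 0.2418] tilt 44.08
12.1 F [-2.81 -0.6   5.51] T [-0.145 -0.234 -0.109] ball [-68.49  77.05  38.35] ang 0.3125 rad 250.63 tcp [0.466  0.1357 0.2418] tilt 44.08
```

```bash
python3 - <<'E'
from ik import *
a=.312
while a>-.32:
    d=[seam(a-.008*(i+1))-seam(a-.008*i) for i in range(10)]
    print(round(a,3),[ (round(v[0]*1e5)/1e5,round(v[1]*1e5)/1e5) for v in (d[0],d[2],d[5],d[7],d[9])]); a-=.08
E
```

```text
0.312 [(-0.00084, -0.00182), (-0.00081, -0.00183), (-0.00076, -0.00185), (-0.00073, -0.00186), (-0.0007, -0.00187)]
0.232 [(-0.00069, -0.00188), (-0.00066, -0.00189), (-0.00061, -0.0019), (-0.00058, -0.00191), (-0.00055, -0.00192)]
0.152 [(-0.00054, -0.00193), (-0.00051, -0.00193), (-0.00046, -0.00195), (-0.00043, -0.00195), (-0.0004, -0.00196)]
0.072 [(-0.00038, -0.00196), (-0.00035, -0.00197), (-0.0003, -0.00198), (-0.00027, -0.00198), (-0.00024, -0.00199)]
-0.008 [(-0.00022, -0.00199), (-0.00019, -0.00199), (-0.00014, -0.00199), (-0.00011, -0.002), (-8e-05, -0.002)]
-0.088 [(-6e-05, -0.002), (-3e-05, -0.002), (2e-05, -0.002), (5e-05, -0.002), (8e-05, -0.002)]
-0.168 [(0.0001, -0.002), (0.00013, -0.002), (0.00018, -0.00199), (0.00021, -0.00199), (0.00024, -0.00199)]
-0.248 [(0.00026, -0.00198), (0.00029, -0.00198), (0.00033, -0.00197), (0.00037, -0.00197), (0.0004, -0.00196)]
```

```bash
python3 -m crank '[[-0.00084,-0.00182,0,0,0,0,0],[-0.00083,-0.00182,0,0,0,0,0],[-0.00081,-0.00183,0,0,0,0,0],[-0.00079,-0.00184,0,0,0,0,0],[-0.00077,-0.00185,0,0,0,0,0]]'>/dev/null;python3 st.py
python3 - <<'E'
from h import *
c=cam("wrist");crop(c,"w9",240,100,440,250,4)
E
```

```text
12.72 F [2.73 4.18 4.82] T [ 0.917 -0.84   0.96 ] ball [-71.11  67.99  38.6 ] ang 0.2749 rad 250.51 tcp [0.4623 0.1269 0.242 ] tilt 44.12
```

View pics/w9.png

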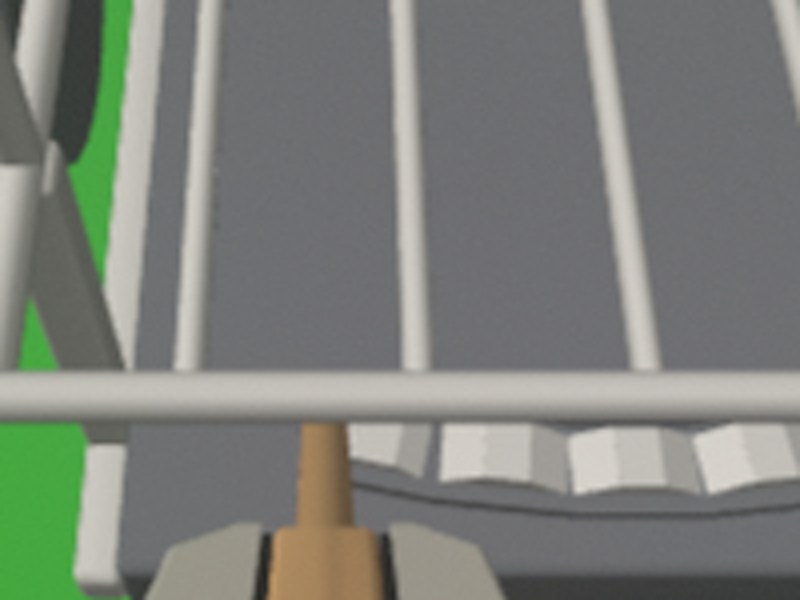

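```bash
python3 -m crank '[[-0.00076,-0.00185,0,0,0,0,0],[-0.00075,-0.00186,0,0,0,0,0],[-0.00073,-0.00186,0,0,0,0,0],[-0.00072,-0.00187,0,0,0,0,0],[-0.0007,-0.00187,0,0,0,0,0]]'>/dev/null;python3 st.py
python3 - <<'E'
from h import *
c=cam("wrist");crop(c,"w10",240,100,440,250,4)
E
```

```text
13.4 F [2.29 3.71 6.08] T [ 0.612 -1.246  0.686] ball [-73.61  57.72  38.72] ang 0.2327 rad 250.35 tcp [0.4585 0.1172 0.2421] tilt 44.12
```

View pics/w10.png

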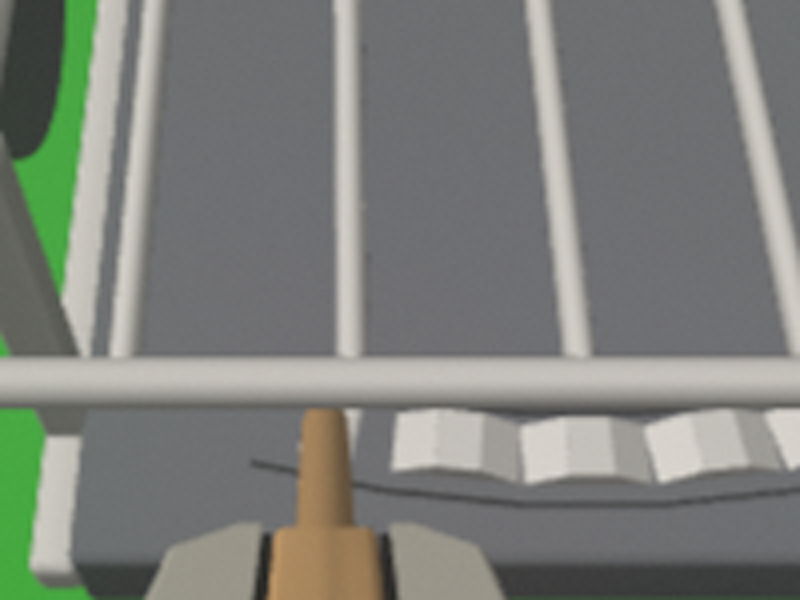

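```bash
python3 -m crank '[[-0.00069,-0.00188,0,0,0,0,0],[-0.00068,-0.00188,0,0,0,0,0],[-0.00066,-0.00189,0,0,0,0,0],[-0.00064,-0.00189,0,0,0,0,0],[-0.00063,-0.0019,0,0,0,0,0],[-0.00061,-0.0019,0,0,0,0,0]]'>/dev/null;python3 st.py
python3 - <<'E'
from h import *
c=cam("wrist");crop(c,"w11",240,120,440,250,4)
E
```

```text
14.2 F [1.67 3.39 5.07] T [ 0.593 -1.004  0.555] ball [-76.41  45.79  38.26] ang 0.1837 rad 250.63 tcp [0.4543 0.1057 0.2417] tilt 44.07
```

View pics/w11.png

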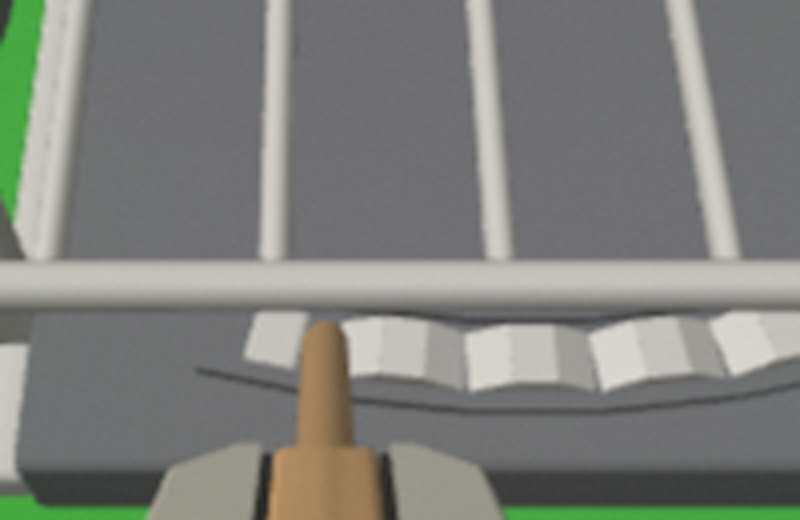

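```bash
python3 -m crank '[[-0.0006,-0.0019,-0.0001,0,0,0,0],[-0.00058,-0.00191,-0.0001,0,0,0,0],[-0.00057,-0.00192,0,0,0,0,0],[-0.00055,-0.00192,0,0,0,0,0]]'>/dev/null;python3 st.py
python3 -m crank '[[-0.00054,-0.00193,0,0,0,0,0],[-0.00052,-0.00193,0,0,0,0,0],[-0.00051,-0.00193,0,0,0,0,0],[-0.00049,-0.00194,0,0,0,0,0],[-0.00047,-0.00194,0,0,0,0,0]]'>/dev/null;python3 st.py
```

```text
14.75 F [2.38 5.22 4.44] T [ 1.06  -1.12   1.079] ball [-77.48  38.45  38.42] ang 0.1541 rad 250.45 tcp [0.4523 0.0985 0.2418] tilt 44.12
15.38 F [1.02 3.68 7.33] T [ 0.721 -1.214  0.751] ball [-78.65  28.23  38.67] ang 0.113 rad 250.25 tcp [0.4498 0.0885 0.242 ] tilt 44.14
```

```bash
python3 -m crank '[[-0.00046,-0.00195,0,0,0,0,0],[-0.00044,-0.00195,0,0,0,0,0],[-0.00043,-0.00195,0,0,0,0,0],[-0.00041,-0.00196,0,0,0,0,0],[-0.0004,-0.00196,0,0,0,0,0]]'>/dev/null;python3 st.py
python3 - <<'E'
from h import *
c=cam("wrist");crop(c,"w12",240,120,440,250,4)
E
```

```text
16.0 F [0.49 3.66 6.46] T [ 0.732 -1.112  0.686] ball [-79.92  18.13  38.21] ang 0.0724 rad 250.58 tcp [0.4474 0.0787 0.2416] tilt 44.09
```

View pics/w12.png

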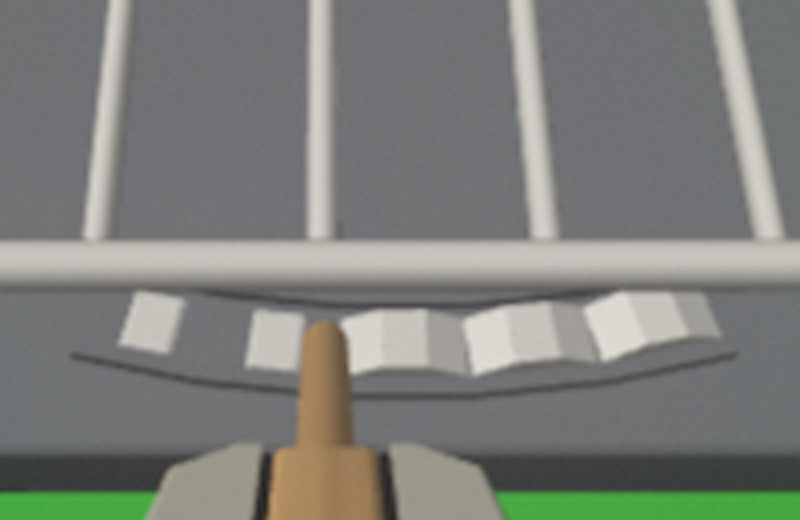

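```bash
python3 -m crank '[[-0.00038,-0.00196,0,0,0,0,0],[-0.00036,-0.00197,0,0,0,0,0],[-0.00035,-0.00197,0,0,0,0,0],[-0.00033,-0.00197,0,0,0,0,0],[-0.00032,-0.00197,0,0,0,0,0],[-0.0003,-0.00198,0,0,0,0,0],[-0.00028,-0.00198,0,0,0,0,0]]'>/dev/null;python3 st.py
```

```text
16.93 F [0.01 3.99 7.42] T [ 0.802 -1.276  0.817] ball [-80.29   4.34  38.6 ] ang 0.0173 rad 250.33 tcp [0.4453 0.065  0.242 ] tilt 44.13
```

```bash
python3 -m crank '[[-0.00027,-0.00198,0,0,0,0,0],[-0.00025,-0.00198,0,0,0,0,0],[-0.00024,-0.00199,0,0,0,0,0],[-0.00022,-0.00199,0,0,0,0,0],[-0.00021,-0.00199,0,0,0,0,0],[-0.00019,-0.00199,0,0,0,0,0]]'>/dev/null;python3 st.py
python3 - <<'E'
from h import *
c=cam("wrist");crop(c,"w13",240,120,440,250,4)
E
```

```text
17.68 F [0.15 4.79 7.8 ] T [ 0.743 -1.224  0.72 ] ball [-80.54  -7.82  38.16] ang -0.0312 rad 250.67 tcp [0.4436 0.053  0.2416] tilt 44.07
```

View pics/w13.png

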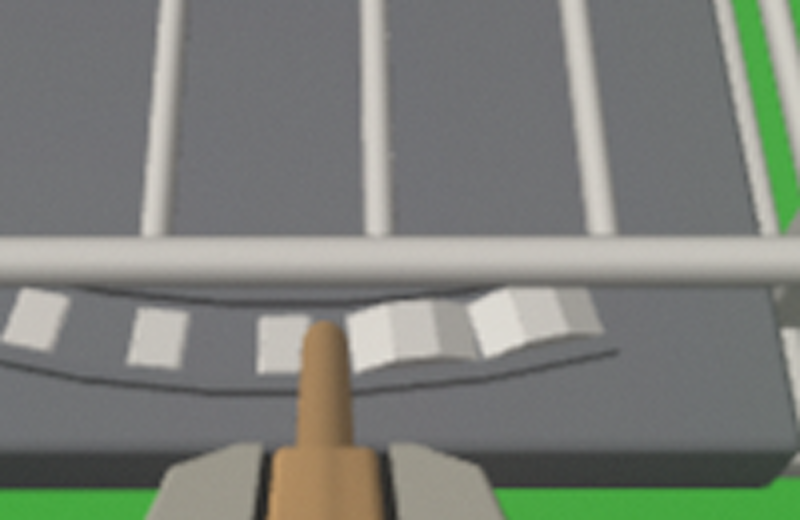

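```bash
python3 -m crank '[[-0.00017,-0.00199,0,0,0,0,0],[-0.00016,-0.00199,0,0,0,0,0],[-0.00014,-0.00199,0,0,0,0,0],[-0.00013,-0.002,0,0,0,0,0],[-0.00011,-0.002,0,0,0,0,0],[-0.0001,-0.002,0,0,0,0,0],[-0.00008,-0.002,0,0,0,0,0]]'>/dev/null;python3 st.py
```

```text
18.6 F [-2.7   5.51 10.38] T [ 0.96  -1.28   0.907] ball [-79.78 -21.31  38.28] ang -0.0851 rad 250.69 tcp [0.4427 0.0394 0.2417] tilt 44.07
```

```bash
python3 -m crank '[[-0.00006,-0.002,0,0,0,0,0],[-0.00005,-0.002,0,0,0,0,0],[-0.00003,-0.002,0,0,0,0,0],[-0.00001,-0.002,0,0,0,0,0],[0,-0.002,0,0,0,0,0],[0.00002,-0.002,0,0,0,0,0],[0.00003,-0.002,0,0,0,0,0]]'>/dev/null;python3 st.py
python3 - <<'E'
from h import *
c=cam("wrist");crop(c,"w14",240,120,440,250,4)
E
```

```text
19.48 F [0.05 5.14 8.56] T [ 0.814 -1.381  0.851] ball [-78.21 -35.4   38.1 ] ang -0.1417 rad 250.72 tcp [0.4425 0.0253 0.2416] tilt 44.05
```

View pics/w14.png

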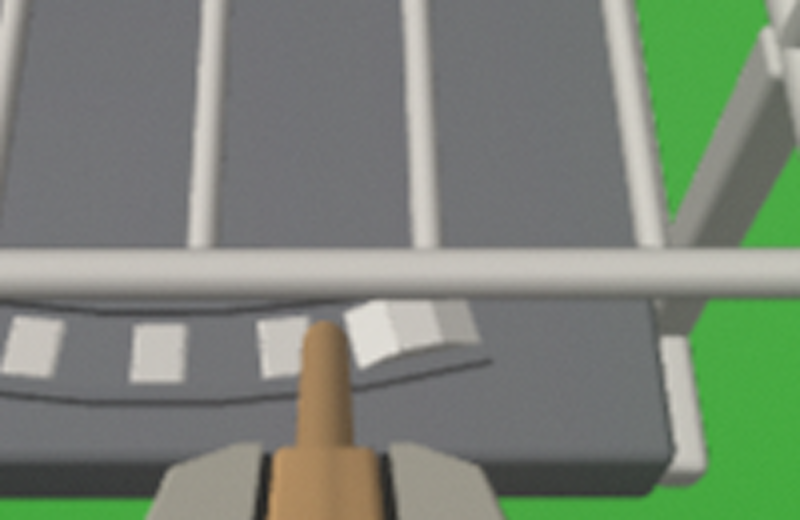

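```bash
python3 -m crank '[[0.00005,-0.002,0.0001,0,0,0,0],[0.00007,-0.002,0.0001,0,0,0,0],[0.00008,-0.002,0.0001,0,0,0,0],[0.0001,-0.002,0,0,0,0,0],[0.00011,-0.002,0,0,0,0,0],[0.00013,-0.002,0,0,0,0,0],[0.00014,-0.002,0,0,0,0,0]]'>/dev/null;python3 st.py
```

```text
20.4 F [-1.6   8.27  9.6 ] T [ 1.286 -1.375  1.251] ball [-76.23 -48.08  38.16] ang -0.1928 rad 250.88 tcp [0.443  0.0122 0.2417] tilt 44.0
```

```bash
python3 -m crank '[[0.00016,-0.00199,0,0,0,0,0],[0.00018,-0.00199,0,0,0,0,0],[0.00019,-0.00199,0,0,0,0,0],[0.00021,-0.00199,0,0,0,0,0],[0.00022,-0.00199,0,0,0,0,0],[0.00024,-0.00199,0,0,0,0,0],[0.00026,-0.00198,0,0,0,0,0]]'>/dev/null;python3 st.py
```

```text
21.27 F [-1.18  4.68 10.11] T [ 0.818 -1.235  0.844] ball [-72.85 -62.41  38.17] ang -0.2515 rad 250.74 tcp [ 0.4445 -0.0023  0.2417] tilt 44.02
```

```bash
python3 -m crank '[[0.00027,-0.00198,0,0,0,0,0],[0.00029,-0.00198,0,0,0,0,0],[0.0003,-0.00198,0,0,0,0,0],[0.00032,-0.00198,0,0,0,0,0],[0.00033,-0.00197,0,0,0,0,0],[0.00035,-0.00197,0,0,0,0,0],[0.00037,-0.00197,0,0,0,0,0]]'>/dev/null;python3 st.py
python3 - <<'E'
from h import *
c=cam("wrist");crop(c,"w15",200,120,400,250,4)
E
```

```text
22.15 F [-1.83  4.76 10.73] T [ 0.955 -1.436  1.045] ball [-69.22 -74.81  37.99] ang -0.3031 rad 250.65 tcp [ 0.4466 -0.0153  0.2415] tilt 43.99
```

View pics/w15.png

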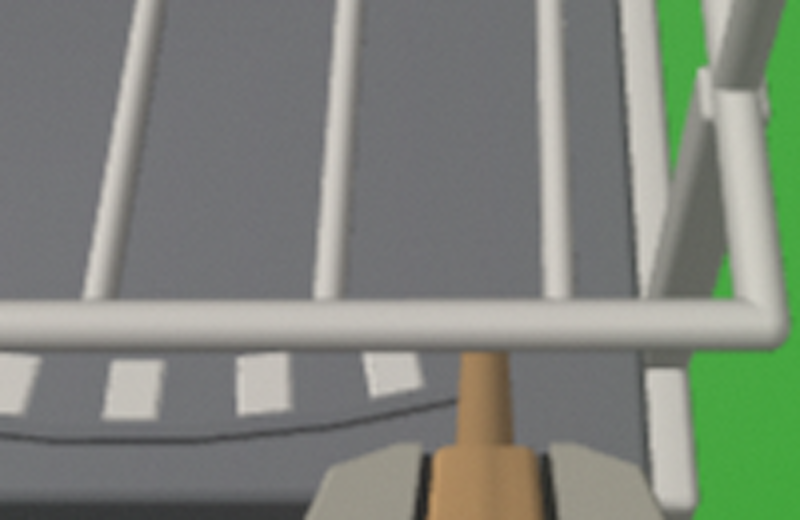

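```bash
python3 -m crank '[[0,0,0.003,0,0,0,0],[0,0,0.004,0,0,0,0],[0,0,0.002,0,0,0,0],[-0.012,0.0015,0,0,0,0,0],[-0.02,0.0025,0,0,0,0,0],[-0.02,0.0025,0,0,0,0,0],[-0.02,0.0025,0,0,0,0,0],[-0.02,0.0025,0.004,0,0,0,0],[0,0,0,0,0,0,0],[0,0,0,0,0,0,0]]'>/dev/null;python3 st.py
python3 - <<'E'
from h import *
s=sense();print(s["grip_width"]*93,s["joint_positions"])
c=cam("wrist");cv2.imwrite("pics/w16.png",c["img"]);crop(c,"w16z",180,90,380,220,4)
M=R.from_quat(s["eef_rot"]).as_matrix();print(proj(c,s["tcp_pos"]+.11*M[:,2]))
E
```

```text
23.45 F [-0.64 -0.52 -1.39] T [ 0.092  0.363 -0.011] ball [-160.23  -77.88   50.72] ang -0.2316 rad 339.29 tcp [ 0.356  -0.0065  0.2542] tilt 44.02
15.797174772218664 [-1.01084493 -0.78456538  2.43887554  0.66994092  1.05012107  0.47247595]
[322.58487245 201.39787911]
```

View pics/w16z.png

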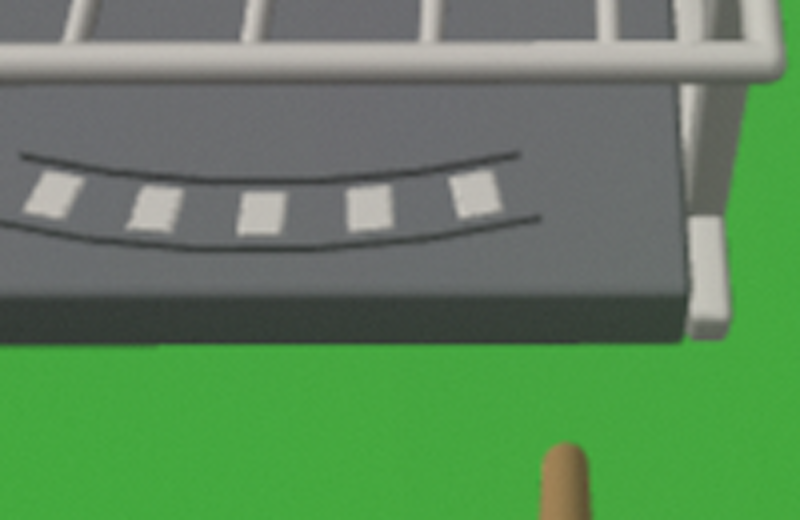

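```bash
cat > cup.py <<'E'
from h import *; from ik import *
np.set_printoptions(precision=4,suppress=True)
HE=get_image("wrist")
def wc(pos,quat):
    T=np.eye(4);T[:3,:3]=R.from_quat(quat).as_matrix();T[:3,3]=pos
    return dict(P=T@HE["hand_eye"],c=np.array([HE["cx"]-1.5,HE["cy"]+.3]),f=200/np.tan(np.radians(HE["vfov"]/2)))
E
python3 - <<'E'
from cup import *
c=wc([.4988,-.2908,.3311],[0.8424,-0.5201,0.1191,0.0751]);print(onz(c,(330.75,198),.208))
q=[.844,-.518,.117,.075];c=wc([.4945,-.2872,.3535],q);print(onz(c,(326.7,188.3),.208))
t=cam("top");d=cam("side");crop(t,"t17",350,140,410,190,12);crop(d,"s17",340,180,420,240,10)
s=sense()
# vertical tool above cup, jaw along az?
for jz in(-63.4,-90,-45,0):
    x=np.array([.519,-.331,.355]);a=np.radians(jz);X=np.array([np.cos(a),np.sin(a),0]);Z=np.array([0,0,-1.]);M=R.from_matrix(np.c_[X,np.cross(Z,X),Z])
    print(jz,delta(s,x,M),ik(x,M,[-.6,.1,1.5,0,1.4,.5]))
E
```

```text
[ 0.5167 -0.3326  0.208 ]
[ 0.5169 -0.3294  0.208 ]
-63.4 (array([ 0.1631, -0.3271,  0.1014]), array([-7.8435, 43.7953, 31.6774])) (array([-0.7487,  0.3357,  1.1493,  0.    ,  1.6566,  0.3578]), np.float64(7.498425096745606e-10))
-90 (array([ 0.1631, -0.3271,  0.1014]), array([ 2.4104, 43.8501,  6.4091])) (array([-0.7487,  0.3357,  1.1493,  0.    ,  1.6566,  0.8221]), np.float64(7.098149878073967e-10))
-45 (array([ 0.1631, -0.3271,  0.1014]), array([-15.031 ,  42.7932,  49.118 ])) (array([-0.7487,  0.3357,  1.1493,  0.    ,  1.6566,  0.0367]), np.float64(8.091210662598565e-10))
0 (array([ 0.1631, -0.3271,  0.1014]), array([-32.904 ,  36.7318,  91.4814])) (array([-0.7487,  0.3357,  1.1493,  0.    ,  1.6566, -0.7487]), np.float64(1.389913268843276e-10))
```

View pics/t17.png

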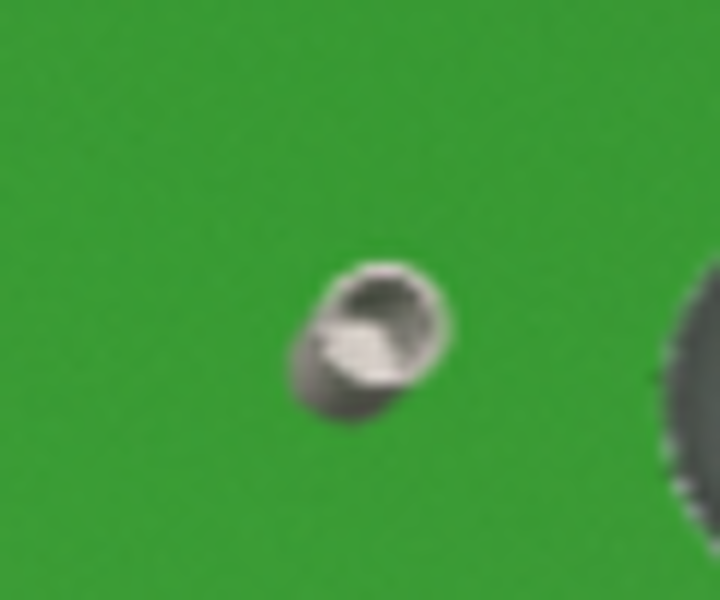

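View pics/s17.png

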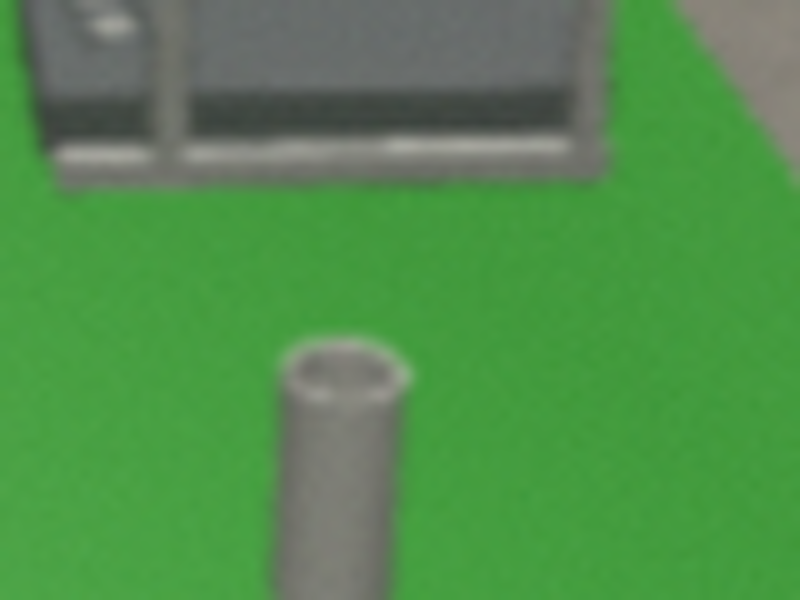

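```bash
python3 - <<'E'
from cup import *
s=sense();q=s["joint_positions"];x=s["tcp_pos"].copy();M=R.from_quat(s["eef_rot"]);dr=R.from_rotvec(np.radians([.15,2.74,.40]));mx=0
for i in range(16):
    x=x+([0,-.02,.017] if i<6 else [.0161,-.0205,0]);M=dr*M
    q2,e=ik(x,M,q);print(q2.round(2),round(e,5),(np.abs(q2-q)*8).max().round(2));q=q2
E
```

```text
[-1.03 -0.73  2.37  0.62  1.11  0.48] 0.0 0.59
[-1.04 -0.67  2.29  0.58  1.15  0.5 ] 0.0 0.61
[-1.04 -0.62  2.21  0.53  1.2   0.52] 0.0 0.62
[-1.03 -0.56  2.13  0.48  1.24  0.54] 0.0 0.63
[-1.03 -0.51  2.05  0.43  1.29  0.56] 0.0 0.64
[-1.02 -0.45  1.97  0.39  1.34  0.58] 0.0 0.65
[-0.96 -0.36  1.91  0.34  1.32  0.64] 0.0 0.72
[-0.91 -0.28  1.84  0.29  1.32  0.68] 0.0 0.67
[-0.88 -0.2   1.77  0.24  1.34  0.71] 0.0 0.64
[-0.85 -0.12  1.7   0.2   1.36  0.74] 0.0 0.62
[-0.83 -0.04  1.62  0.17  1.39  0.77] 0.0 0.63
[-0.81  0.03  1.54  0.13  1.43  0.78] 0.0 0.66
[-0.79  0.1   1.45  0.1   1.48  0.8 ] 0.0 0.7
[-0.77  0.18  1.36  0.06  1.53  0.81] 0.0 0.74
[-0.76  0.25  1.26  0.03  1.59  0.82] 0.0 0.78
[-0.75  0.33  1.16 -0.    1.66  0.82] 0.0 0.84
```

```bash
python3 -m crank '[[0,-0.02,0.017,0.15,2.74,0.4,0],[0,-0.02,0.017,0.15,2.74,0.4,0],[0,-0.02,0.017,0.15,2.74,0.4,0],[0,-0.02,0.017,0.15,2.74,0.4,0],[0,-0.02,0.017,0.15,2.74,0.4,0],[0,-0.02,0.017,0.15,2.74,0.4,0],[0.0161,-0.0205,0,0.15,2.74,0.4,0],[0.0161,-0.0205,0,0.15,2.74,0.4,0]]' && python3 -m crank '[[0.0161,-0.0205,0,0.15,2.74,0.4,0],[0.0161,-0.0205,0,0.15,2.74,0.4,0],[0.0161,-0.0205,0,0.15,2.74,0.4,0],[0.0161,-0.0205,0,0.15,2.74,0.4,0],[0.0161,-0.0205,0,0.15,2.74,0.4,0],[0.0161,-0.0205,0,0.15,2.74,0.4,0],[0.0161,-0.0205,0,0.15,2.74,0.4,0],[0.0161,-0.0205,0,0.15,2.74,0.4,0],[0,0,0,0,0,0,0],[0,0,0,0,0,0,0]]'
python3 - <<'E'
from cup import *
s=sense();M=R.from_quat(s["eef_rot"]).as_matrix()
x=np.array([.517,-.331,.355]);a=np.radians(-90);X=np.array([np.cos(a),np.sin(a),0]);Z=np.array([0,0,-1.]);Mt=R.from_matrix(np.c_[X,np.cross(Z,X),Z])
print(s["t"],s["force"],delta(s,x,Mt))
c=cam("wrist");crop(c,"w18",220,130,420,260,4);np.savez("w18.npz",**c);print(proj(c,s["tcp_pos"]+.11*M[:,2]))
t=cam("top");d=cam("side");crop(d,"s18",340,150,420,230,8)
E
```

```text
t: 24.7
tcp_pos: [0.3898, -0.1664, 0.3557]
eef_rot: [-0.674, 0.713, -0.143, 0.126]
force: [-0.4, -0.1, 0.3]
grip_width: 0.173
t: 25.95
tcp_pos: [0.5177, -0.3291, 0.3548]
eef_rot: [0.707, -0.707, 0.002, 0.001]
force: [-0.0, 0.0, 0.6]
grip_width: 0.17
26.0 [-0.2268  0.1679 -0.3463] (array([-0.0003, -0.0018, -0.0005]), array([0.2543, 0.0904, 0.0301]))
[322.6958 202.4099]
```

View pics/w18.png

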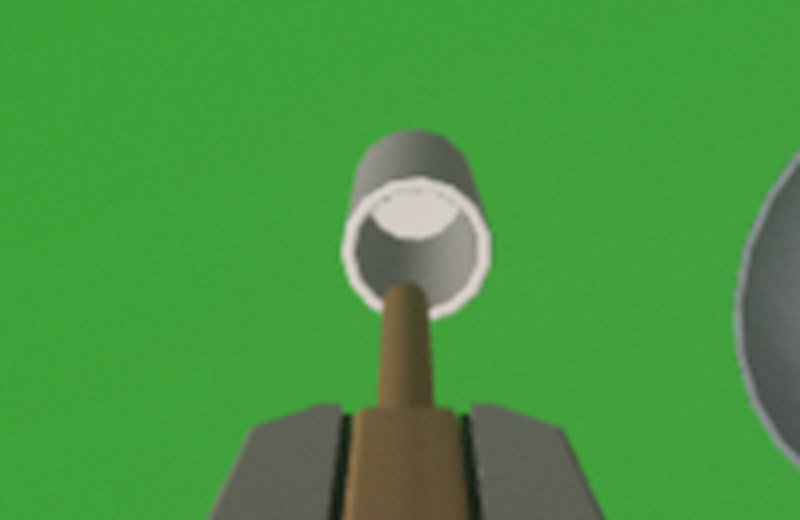

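View pics/s18.png

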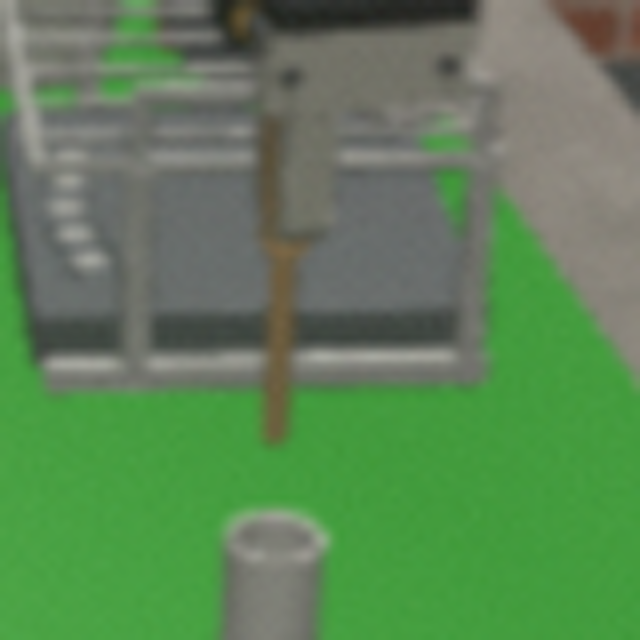

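```bash
python3 - <<'E'
from cup import *
s=sense();M=R.from_quat(s["eef_rot"]).as_matrix();tip=s["tcp_pos"]+.11*M[:,2]
c=wc(s["tcp_pos"],s["eef_rot"]);print("tip",tip,proj(c,tip));print("cup",onz(c,(324,192.25),.208))
d=cam("side");p=proj(d,tip);sh=np.array([374.4,205.3])-p;print(p,sh,"cup side corrected",onz(d,np.array([374.4,217.3])-sh,.208), onz(d,(374.4,217.3),.208))
E
```

```text
tip [ 0.5167 -0.3308  0.2469] [321.1974 202.7056]
cup [ 0.5163 -0.334   0.208 ]
[374.3348 204.7372] [0.0652 0.5628] cup side corrected [ 0.5173 -0.3359  0.208 ] [ 0.5167 -0.3392  0.208 ]
```

```bash
python3 -m crank '[[-0.001,-0.0054,0,0.25,0.09,0,0],[0,0,-0.015,0,0,0,0],[0,0,-0.015,0,0,0,0],[0,0,-0.015,0,0,0,0],[0,0,-0.015,0,0,0,0],[0,0,0,0,0,0,0]]'
python3 - <<'E'
from h import *
c=cam("wrist");crop(c,"w19",220,130,420,260,4)
d=cam("side");crop(d,"s19",340,150,420,230,8)
E
```

```text
t: 27.0
tcp_pos: [0.5152, -0.3355, 0.2941]
eef_rot: [-0.706, 0.708, 0.001, -0.0]
force: [0.2, 0.1, -0.6]
grip_width: 0.169
```

View pics/w19.png

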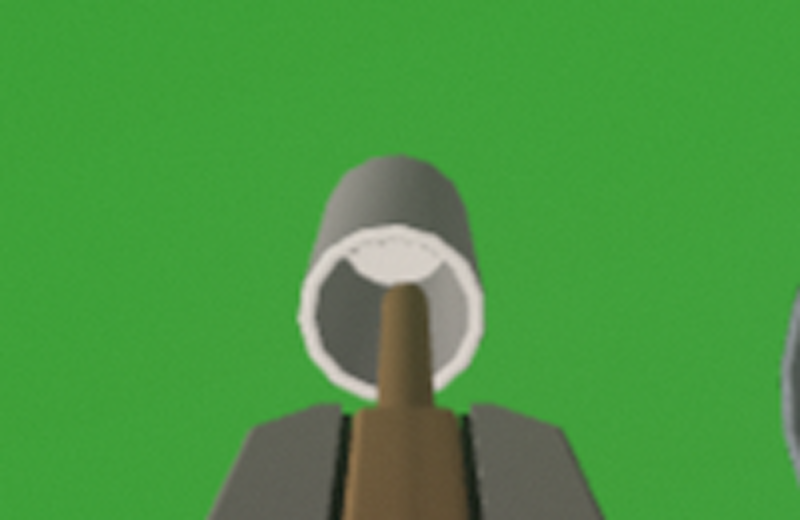

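View pics/s19.png

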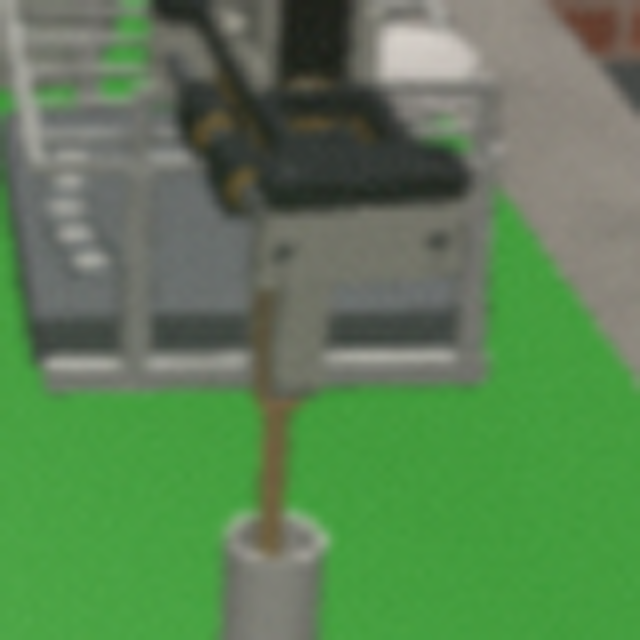

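```bash
python3 -m crank '[[0.001,0.002,-0.012,0,0,0,0],[0,0,-0.015,0,0,0,0],[0,0,-0.013,0,0,0,0],[0,0,-0.006,0,0,0,0],[0,0,-0.002,0,0,0,0],[0,0,0,0,0,0,0]]'; python3 -m crank '[[0,0,-0.001,0,0,0,0],[0,0,0,0,0,0,0]]'
```

```text
t: 27.85
tcp_pos: [0.5168, -0.3342, 0.2483]
eef_rot: [-0.706, 0.708, -0.001, -0.0]
force: [-0.2, 0.1, 0.4]
grip_width: 0.171
t: 28.1
tcp_pos: [0.5168, -0.3342, 0.2474]
eef_rot: [-0.706, 0.708, -0.001, -0.0]
force: [0.4, 0.8, -0.1]
grip_width: 0.172
```

```bash
python3 -m crank '[[0,0,-0.0015,0,0,0,0],[0,0,-0.001,0,0,0,0],[0,0,0,0,0,0,0]]'; python3 -m crank '[[0,0,-0.001,0,0,0,0],[0,0,0,0,0,0,0]]'
```

```text
t: 28.48
tcp_pos: [0.5167, -0.334, 0.2445]
eef_rot: [-0.706, 0.708, -0.0, -0.0]
force: [-0.1, 0.0, 0.4]
grip_width: 0.171
t: 28.72
tcp_pos: [0.5167, -0.3341, 0.2435]
eef_rot: [-0.706, 0.708, -0.0, -0.0]
force: [-0.1, 0.1, -0.0]
grip_width: 0.17
```

Next I lower another millimetre to feel for the floor, then open the fingers gently.

```bash
python3 -m crank '[[0,0,-0.0007,0,0,0,0],[0,0,0,0,0,0,0]]'; python3 -m crank '[[0,0,0,0,0,0,0.025],[0,0,0,0,0,0,0.03],[0,0,0,0,0,0,0.04],[0,0,0,0,0,0,0.055],[0,0,0,0,0,0,0.055]]' 10
python3 - <<'E'
from h import *
c=cam("wrist");crop(c,"w20",220,130,420,280,4)
d=cam("side");crop(d,"s20",340,150,420,230,8)
E
```

```text
t: 28.98
tcp_pos: [0.5167, -0.3341, 0.2429]
eef_rot: [-0.706, 0.708, -0.0, -0.0]
force: [0.4, -0.5, -0.9]
grip_width: 0.168
t: 29.6
tcp_pos: [0.5167, -0.3341, 0.2429]
eef_rot: [-0.706, 0.708, -0.0, -0.0]
force: [0.4, 0.2, -0.1]
grip_width: 0.573
```

View pics/w20.png

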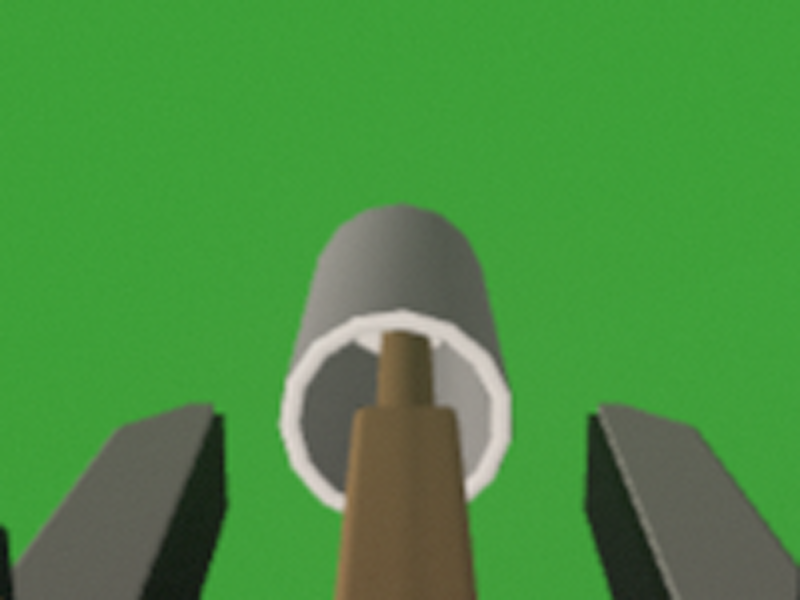

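View pics/s20.png

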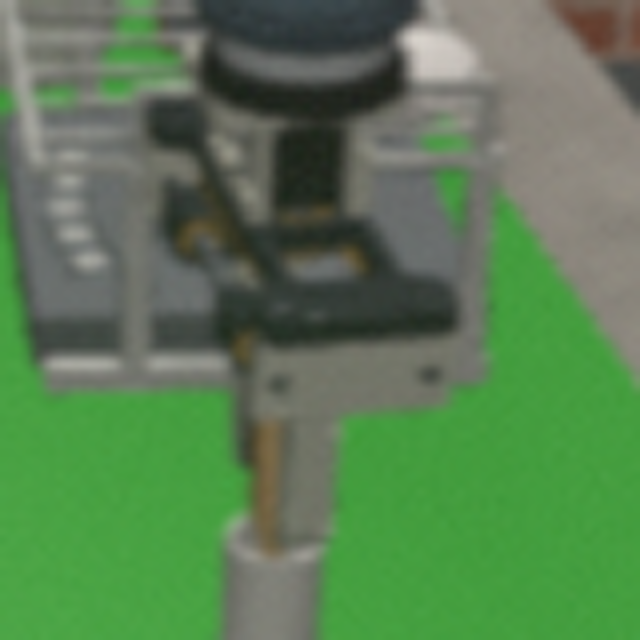

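```bash
python3 -m crank '[[0,0,0,0,0,0,0.08],[0,0,0,0,0,0,0.093],[0,0,0,0,0,0,0.093],[0,0,0.02,0,0,0,0.093],[0,0,0.03,0,0,0,0.093],[0,0,0.03,0,0,0,0.093],[0,0,0.03,0,0,0,0.093],[-0.03,0,0.03,0,0,0,0.093],[-0.05,0,0.02,0,0,0,0.093],[-0.05,0,0.0,0,0,0,0.093]]'
python3 - <<'E'
from h import *
c=cam("wrist");cv2.imwrite("pics/w21.png",c["img"])
d=cam("side");crop(d,"s21",320,130,420,230,7);t=cam("top");cv2.imwrite("pics/t21.png",t["img"]);crop(t,"t21z",350,140,410,190,12)
E
```

```text
t: 30.95
tcp_pos: [0.386, -0.3345, 0.4048]
eef_rot: [-0.706, 0.708, -0.002, -0.001]
force: [-0.3, -0.5, 0.4]
grip_width: 0.997
```

View pics/w21.png

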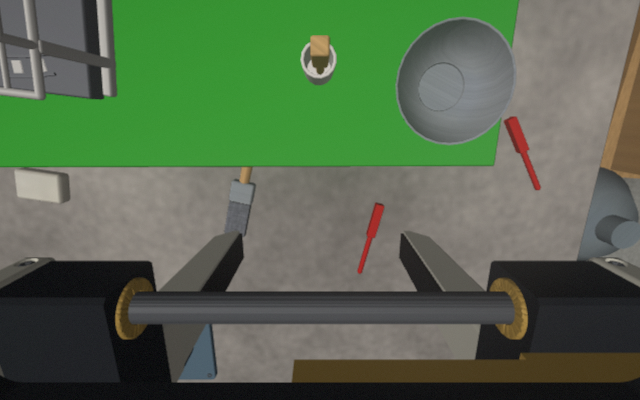

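View pics/s21.png

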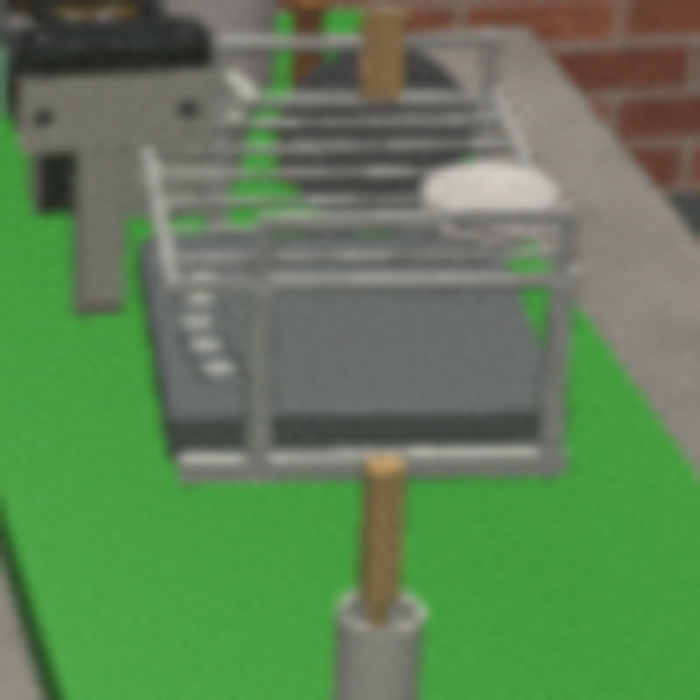

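View pics/t21.png

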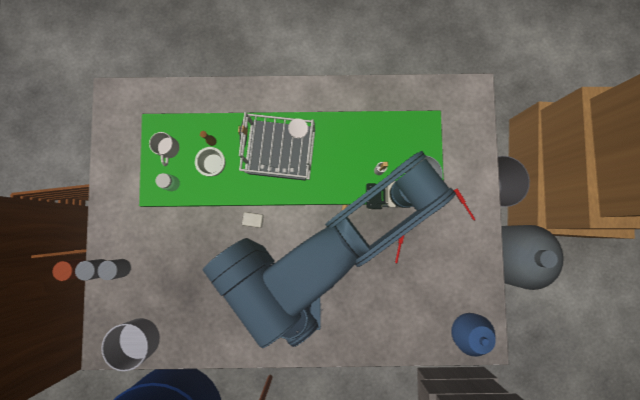

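```bash
python3 -m crank '[[0,0,0,0,0,0,0.093],[0,0,0,0,0,0,0.093],[0,0,0,0,0,0,0.093],[0,0,0,0,0,0,0.093],[0,0,0,0,0,0,0.093],[0,0,0,0,0,0,0.093]]'
python3 - <<'E'
from h import *
c=cam("wrist");crop(c,"w22",260,0,520,160,3)
E
```

```text
t: 31.85
tcp_pos: [0.3868, -0.3341, 0.4029]
eef_rot: [-0.706, 0.708, -0.0, -0.0]
force: [0.4, -0.4, -0.8]
grip_width: 1.001
```

View pics/w22.png

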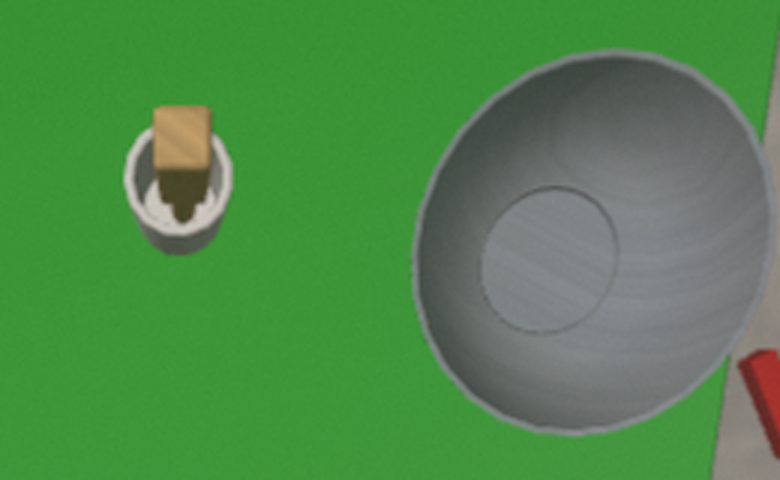

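```bash
python3 -c "
from cell import *
print(finish_job())"
```

```text
the job is handed in; nothing more can be done
None
```

I ran the stick along the whole seam in one pass, from the clip end to the far end. All five tongues look flush in the wrist picture taken afterwards. The stick is back upright in the narrow cup, tip down, and I handed the job in at about 32 s.

- **Feeling the tray:** the stick was tilted 44° under the front bar. It touched about 1.3 mm below the nominal tray height.
- **Pressing force:** the tip stayed in contact throughout, with no lift between tongues. The downward force was about 5 N at the start and crept up to about 10.7 N by the end, so it was not perfectly steady. I eased off 0.3 mm before the last tongue, but the force stayed at about 10 N. The limit is 30 N.
- **Shelf:** no readings or pictures suggested the gripper or the handle touched it.
- **Stick in the cup:** it stayed standing, nearly vertical, for about a second after I backed the arm away. The gripper was open and touching nothing.
- **Other things:** the bystanders look unmoved in the top picture. The cup may have shifted by 1 to 2 mm when I drew the stick out, which is within the measuring error.
- **Camera disagreement:** the fixed cameras and the wrist camera differed by up to about 6 mm. I went by the wrist camera, checking it against the visible stick tip.

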